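# Load the dead-weight pressure jig for a pouch cell test

## Robot

A 6-joint arm with a two-finger parallel gripper is mounted at the origin on a cart in front of the work surface, level with it; the furniture and walls round the work are solid. World frame = base frame: x ahead of the robot, y to its left, z up, the work surface at z = 0. Lengths are in mm, angles in rad, forces in N, time in s.
With the tool pointing down it reaches from about 300 to 775 mm from the base axis. Payload 14.6 kg.
Tool frame: the origin (TCP) lies between the finger pads; the fingertips stand manip.tip_reach ahead of it and the grasp point (between the pads) lies 5 mm behind it (manip.tip_reach is the distance from the TCP to the fingertips, in mm); z points along the fingers, y is the line along which they close (so a half turn about z gives the same grasp; the last joint's range is limited). The gripper opens to 94 mm and grips with 3 to 60 N. Pads are 16 mm wide; open, the fingers measure 119 mm over their backs; the gripper's body (75 mm by 177 mm) begins 78 mm behind the grasp point.
Start: joints at [-1.395, 0.3, 1.521, -0, 1.321, -0.067], TCP at [132.225, -533.859, 219.446] pointing down, gripper open.
Joint ranges: [-3.03, 3.03], [-0.79, 2.21], [0.23, 2.52], [-1.04, 4.18], [0, 3.07], [-2.55, 2.55]. Speed limits (rad/s): [2.22, 2.22, 2.57, 3.14, 3.14, 3.14].

## Interface

Orientations are given as [roll, pitch, yaw] about the fixed x, y, z axes, in that order (R = Rz(yaw) Ry(pitch) Rx(roll)).
In Python, from cell import manip gives the robot as it stands. The module is installed in compiled form; this text tells all that it offers.
- The arm moves only by the shell command python3 -m creep 'ROWS' [FORCE]. ROWS is JSON, a list of rows, each a list of 3 entries, a list of its own where there are three numbers: the opening, from -1 (shut) to 1 (fully open), then the shift along the tool's x, y, z in cm, then the turn about the tool's z in units of 5 degrees (1.0 is 5 degrees). In form: [[grip, [tx, ty, tz], roll], ...]. A call has 1 to 12 rows; each row is the pose to reach, as a shift and turn from the pose commanded when the call began, along the tool's axes at that moment; what a row does not reach only later rows make up. A row lasts 1/10 s, in which the tool goes at most 50 mm and 8.59 degrees, less where a joint would pass 70% of its speed; a pose out of reach is approached as far as the arm can. A call with a gripper value outside its range is refused whole. The fingers move at their own pace and stop on an object; FORCE is the grip in N (left out, the last holds). Time passes only in rows, so rows that repeat a pose let the fingers close. It gives the time, the measured TCP pose, the force, the opening and the grip force at its end, in the units of the state.
- manip.read_state(): the state, without advancing time (a new reading comes with each control period).
- manip.camera(name): name is "scene" or "top" or "wrist"; returns the picture (400x640x3 uint8, red, green, blue); there is no depth.
- manip.camera_params(name): a dict with "fovy" (degrees; the focal length in pixels is half the picture's height over the tangent of half this angle, whatever the lens; pixels are square), "cx", "cy" (the principal point, pixels), "origin" and "attitude" of the camera in the world. Camera axes: x right, y down, z forward; pixel columns grow to the right and rows downward; lengths in mm; the calibration is good to about 2 mm. The wrist camera is an equidistant fisheye: a pixel r from the principal point sees the ray r / f radians off the axis. A picture is of the moment at which its call begins: read the wrist's pose just before it. camera_params takes no time and is no camera call; for the wrist camera it gives the pose at the moment of the call.
- manip.sign_off(): hands the job in; it is judged then, once.
The state is a dict: "clock": time; "joints": joint angles; "qd": joint speeds; "effort": joint torques, N m; "eef_pos": TCP position; "eef_rot": TCP orientation; "wrist_force": force on the tool from outside, world axes, zero at the start; "moment": the same for the moment, N m; "finger_gap": finger opening in mm; "finger_force": force on a finger pad.
Only numpy, scipy, OpenCV 4.12 (cv2) and the standard library are available. Lean on these libraries where they do the work, as an engineer would, in place of code of your own. Each camera call takes 0.05 s, during which the arm holds its last target. There are 200 camera calls.

## Task

Load the pressure jig for a pouch cell test by stacking, from the bottom up: the copper heat spreader over the two guide posts, the pouch cell flat between the posts with its tabs over the terminal strip, the yellow-green insulating board over the posts, the aluminium pressure plate over the posts with its stem up, and last the steel ring weight over the stem. Lower every piece gently into place without dropping it, so that it sits flat on the one below, and do not push aside the multimeter, the red bin or the marker.

Things in the scene. Friction and masses are not known exactly. Their poses are not given: they have to be found in the camera images.
- jig: Jig, fixed: dark base 160 x 90 x 10 mm, two upright steel posts 9 mm thick at x = -46 and +46 mm, tops 72 mm above the table, nose tapering over 10 mm to a 3 mm tip. Terminal strip: black bar at x = 60 to 79 mm, top at 20 mm; at y = +35 a red, at y = -35 mm a black knob, 37 mm high. Stack on the base's top (10 mm). Origin: centre of the underside; x lengthwise towards the strip, z up.
- spreader: Heat spreader: flat bare copper plate 108 x 50 x 12 mm, 0.52 kg, lying flat, with two 14 mm through holes at x = -46 and +46 mm for the guide posts (same either way round). Origin: centre of the underside; x along its length, z up. Grip across the 50 mm width at its middle.
- cell: Pouch cell: flat silver-grey body 68 x 50 x 10 mm, 80 mm long over the thin end seals, 0.07 kg; two tabs 10 mm wide at y = +14 and -14 mm reach to x = 64 mm, 4 to 6 mm above the underside; blank white label. Fits between the posts, one tab either side of a post. Origin: centre of the underside; x lengthwise towards the tabs, z up. Grip across the 50 mm width at its middle.
- cell_tabs (a point): Point midway between the cell's two tabs, 52 mm from the cell's origin along its x, 5 mm above its underside. The tabs must lie at the terminal strip's end of the jig.
- board: Insulating board: yellow-green glass-epoxy plate 108 x 50 x 10 mm, 0.10 kg, two 14 mm through holes at x = -46 and +46 mm (same either way round). Origin: centre of the underside; x along its length, z up. Grip across the 50 mm width at its middle.
- pressure_plate: Pressure plate: aluminium, 108 x 50 x 12 mm, 0.19 kg, 14 mm through holes at x = -46 and +46 mm (same either way round), at its centre a steel stem 10 mm thick, pointed nose, top 43 mm above the plate's underside. Lies stem up. Origin: centre of the underside; x along its length, z up. Grip across the 50 mm width or by the stem.
- weight: Ring weight: grey steel disc 58 mm across, 22 mm high, 0.42 kg, with a 16 mm through bore for the stem. Origin: centre of the underside, on the bore's axis; z up.
- meter: Multimeter, orange and black, 150 x 69 x 44 mm, loose, lying flat; not to be moved. Origin: centre of the underside; x along its length.
- red_bin: Red open parts bin with cable lugs, 147 x 108 x 50 mm, loose; not to be moved. Origin: centre of the underside; x along its length.
- marker: Black and white marker pen, 134 mm long, 13 mm thick, loose, lying among the parts; not to be moved. Origin: its middle, at the underside; y along its length.

How it is judged:
By the outcome, as a careful person would: the job done as asked, in the order asked, and still so for the second after the job is handed in, with the robot touching nothing.
It also fails if it takes over 131 s, if anything falls off the work surface, if the arm or the gripper's body presses on something with over 40 N, if the wrist force passes 120 N, or if a joint passes its speed limit or range.

## Working session

There is one attempt and no reset: what is moved stays moved. The work goes in short steps, Python scripts to look and compute and a shell command to move; the robot and the scene stay as the last step left them, time stands still between calls to the robot, and variables do not carry over. Pictures are saved under pics/ and viewed, at most 14 in all, crops included, and the job is handed in when it is done.

```bash
mkdir -p pics; python3 - <<'E'
from cell import manip
import cv2
s=manip.read_state();print(s, manip.tip_reach)
for n in("top","scene"):
    im=manip.camera(n);p=manip.camera_params(n);print(n,p)
    cv2.imwrite(f"pics/{n}0.png",im[:,:,::-1])
E
```

```text
{'clock': 0.0, 'joints': array([-1.39462415e+00,  3.00487724e-01,  1.52159800e+00, -4.58801079e-05,
        1.32072837e+00, -6.65941374e-02]), 'qd': array([ 0.00050076,  0.00025854,  0.00046376,  0.00075269, -0.00103443,
       -0.00046416]), 'effort': array([ 1.87913953e-03, -5.31806266e+01, -3.52738452e+01,  7.09070242e-02,
        2.43754894e-02, -1.05588877e-04]), 'eef_pos': array([ 132.15698326, -533.61642983,  218.87005797]), 'eef_rot': array([-3.14037097e+00, -3.69396730e-05,  2.42777669e-01]), 'wrist_force': array([0.03915661, 0.46171502, 0.66999913]), 'moment': array([-0.01182064,  0.00672287, -0.0255706 ]), 'finger_force': 0.0, 'finger_gap': 93.89632761377457} 14.0
top {'fovy': 57.24264660194811, 'cx': 316.50127344821647, 'cy': 196.03648797857812, 'origin': array([ 427.89698722,   36.78865813, 1207.51253144]), 'attitude': array([-3.05930661, -0.01932425, -1.6002348 ])}
scene {'fovy': 42.405517029723704, 'cx': 317.26677642018336, 'cy': 193.12032535084293, 'origin': array([ -43.01087979, 1200.75624843, 1019.71701481]), 'attitude': array([-2.21427591, -0.00450164, -2.68517075])}
```

View pics/top0.png

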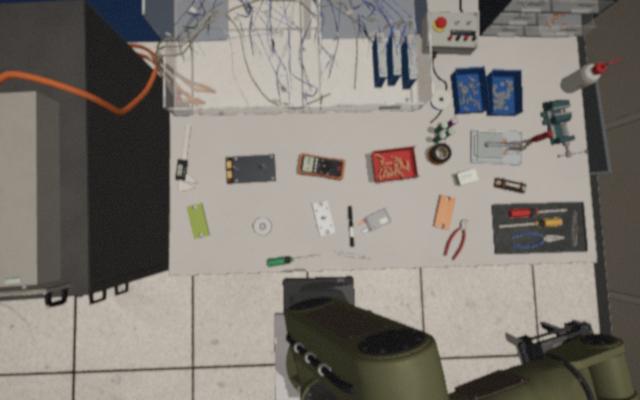

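View pics/scene0.png

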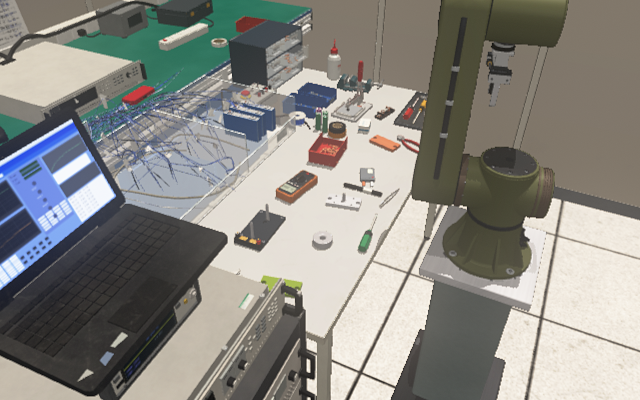

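The top view shows (px) the jig at (250,168) with its strip on the left, board (197,220), weight (262,226), plate (322,217), marker (351,226), cell (375,220) with tabs left, and copper (444,212). A dark cabinet wall stands left of the board. Next I measure coarse positions.

```bash
cat > h.py <<'E'
from cell import manip
import numpy as np, cv2
from scipy.spatial.transform import Rotation as R
def ray(p,uv,wrist=False):
    f=200/np.tan(np.radians(p["fovy"]/2)); uv=np.atleast_2d(uv).astype(float)
    d=(uv-[p["cx"],p["cy"]])
    if wrist:
        r=np.hypot(*d.T)+1e-9; th=r/f
        c=np.c_[d*(np.sin(th)/r)[:,None],np.cos(th)]
    else: c=np.c_[d/f,np.ones(len(d))]
    return c@R.from_euler("xyz",p["attitude"]).as_matrix().T
def onplane(p,uv,z,wrist=False):
    d=ray(p,uv,wrist); o=p["origin"]; return (o+d*((z-o[2])/d[:,2])[:,None])[:,:2]
def proj(p,P,wrist=False):
    f=200/np.tan(np.radians(p["fovy"]/2))
    c=(np.atleast_2d(P)-p["origin"])@R.from_euler("xyz",p["attitude"]).as_matrix()
    n=np.hypot(c[:,0],c[:,1])+1e-9
    k=f*np.arctan2(n,c[:,2])/n if wrist else f/c[:,2]
    return c[:,:2]*k[:,None]+[p["cx"],p["cy"]]
def go(x,y,z,yaw=None,st=None):
    "print shift (cm) and turn (5deg units) to TCP target; yaw deg mod 180"
    s=st or manip.read_state(); M=R.from_euler("xyz",s["eef_rot"]).as_matrix()
    t=M.T@(np.array([x,y,z])-s["eef_pos"])/10
    w=0
    if yaw is not None:
        w=-(yaw-np.degrees(s["eef_rot"][2])); w=(w+90)%180-90
    print("pos",s["eef_pos"].round(1),"rot",np.degrees(s["eef_rot"]).round(2),"q6",s["joints"][5].round(2),"shift",t.round(2),"turn",round(w/5,2),"t",round(s["clock"],1))
def snap(name,fn):
    p=manip.camera_params(name); im=manip.camera(name)
    cv2.imwrite("pics/"+fn,im[:,:,::-1]); return p,im
E
python3 - <<'E'
from h import *
p=manip.camera_params("top")
im=cv2.imread("pics/top0.png")
for n,uv,z in [("jig",(250,168),10),("strip",(229,168),20),("meter",(321,166),44),("bin",(394,164),50),("board",(197,220),10),("weight",(262,226),22),("plate",(322,217),12),("marker",(351,226),13),("cell",(376,219),10),("spr",(444,212),12),("wall",(168,200),0),("wall2",(168,270),0),("boxfront",(250,113),0)]:
    print(n,onplane(p,uv,z).round(0))
c=cv2.resize(im[100:280,160:470],None,fx=2.58,fy=2.58,interpolation=cv2.INTER_CUBIC);cv2.imwrite("pics/c0.png",c)
go(430,30,400,-90)
p=manip.camera_params("wrist");s=manip.read_state();print(p,s["eef_pos"])
E
```

```text
jig [[625. 227.]]
strip [[625. 293.]]
meter [[619.  -6.]]
bin [[ 619. -240.]]
board [[459. 400.]]
weight [[433. 189.]]
plate [[457.  -5.]]
marker [[425. -99.]]
cell [[ 445. -182.]]
spr [[ 462. -406.]]
wall [[527. 498.]]
wall2 [[301. 497.]]
boxfront [[813. 226.]]
pos [ 132.2 -533.7  219. ] rot [-179.94   -0.     13.91] q6 -0.07 shift [ 42.46 -47.57 -18.05] turn -15.22 t 0.1
{'fovy': 65.70646984690485, 'cx': 323.53851068664557, 'cy': 205.46436240441545, 'origin': array([ 204.59656957, -515.42194297,  385.02857332]), 'attitude': array([ 2.88297412e+00,  5.82655719e-04, -1.32738990e+00])} [ 132.19484205 -533.65244702  218.97651703]
```

View pics/c0.png

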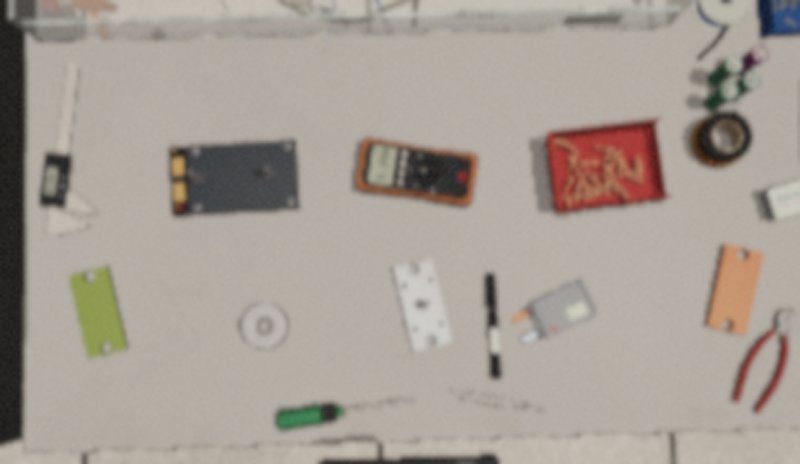

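```bash
python3 - <<'E'
from h import *
go(440,-406,220,-10)
E
```

```text
pos [ 132.2 -533.7  219. ] rot [-179.94   -0.     13.91] q6 -0.07 shift [32.95 -4.99 -0.09] turn 4.78 t 0.1
```

```bash
python3 -m creep '[[1,[5,-1,-3],0],[1,[10,-2,-3],1],[1,[15,-3,-3],2],[1,[20,-4,-2],3],[1,[25,-5,-1],4],[1,[30,-5,0],4.8],[1,[33,-5,0],4.8],[1,[33,-5,0],4.8],[1,[33,-5,0],4.8],[1,[33,-5,0],4.8]]'; python3 - <<'E'
from h import *
p,im=snap("wrist","w1.png");go(440,-406,220,-10);print(p)
E
```

```text
clock: 1.1
eef_pos: [439.7, -406.4, 219.4]
eef_rot: [-3.142, 0.0, -0.177]
wrist_force: [-0.3, -0.6, 1.3]
finger_gap: 94.3
finger_force: 0.0
pos [ 439.6 -406.5  219.6] rot [179.99   0.   -10.16] q6 0.94 shift [ 0.03 -0.06 -0.04] turn -0.03 t 1.1
{'fovy': 65.70646984690485, 'cx': 323.53851068664557, 'cy': 205.46436240441545, 'origin': array([ 513.17471895, -418.9853674 ,  385.46119342]), 'attitude': array([ 2.88267850e+00,  4.91664484e-05, -1.74693422e+00])}
```

View pics/w1.png

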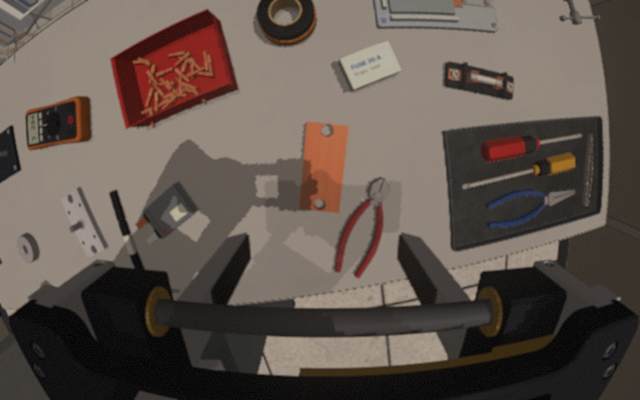

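The copper is at (325,167) with holes at (326,131) and (320,203). The pliers' head is close on its right at (378,185), so I'll use a narrower opening there. Next I measure it precisely.

```bash
cat >> h.py <<'E'
def plate(p,im,lo,hi,z,box,wrist=True,z2=0,show=None):
    "HSV mask inside box (u0,v0,u1,v1) -> rect on plane z (centre, size, yaw deg) and holes"
    hsv=cv2.cvtColor(im,cv2.COLOR_RGB2HSV); m=cv2.inRange(hsv,np.array(lo),np.array(hi))
    k=np.zeros_like(m); u0,v0,u1,v1=box; k[v0:v1,u0:u1]=255; m&=k
    m=cv2.morphologyEx(m,cv2.MORPH_OPEN,np.ones((2,2),np.uint8))
    cs,hr=cv2.findContours(m,cv2.RETR_CCOMP,cv2.CHAIN_APPROX_NONE)
    ext=[i for i in range(len(cs)) if hr[0][i][3]<0]; i=max(ext,key=lambda j:cv2.contourArea(cs[j]))
    w=onplane(p,cs[i][:,0],z,wrist); (c,sz,a)=cv2.minAreaRect(w.astype(np.float32))
    if sz[0]<sz[1]: a+=90
    a=(a+90)%180-90
    print("rect c",np.round(c,1),"size",np.round(sz,1),"yaw",round(a,1))
    H=[]
    for j in range(len(cs)):
        if hr[0][j][3]==i and cv2.contourArea(cs[j])>15:
            q=onplane(p,cs[j][:,0],z,wrist); cc,r=cv2.minEnclosingCircle(q.astype(np.float32)); H.append(q.mean(0)); print(" hole",q.mean(0).round(1),np.round(cc,1),"r",round(r,1))
    if len(H)==2:
        d=H[0]-H[1]; print(" mid",((H[0]+H[1])/2).round(1),"dist",np.hypot(*d).round(1),"yaw",round((np.degrees(np.arctan2(d[1],d[0]))+90)%180-90,1))
    return m
E
python3 - <<'E'
from h import *
p=manip.camera_params("wrist"); im=cv2.imread("pics/w1.png")[:,:,::-1].copy()
hsv=cv2.cvtColor(im,cv2.COLOR_RGB2HSV); print(hsv[160,325],hsv[190,310],hsv[120,300], hsv[131,326],hsv[203,320])
m=plate(p,im,(4,110,70),(18,255,255),12,(280,105,365,225)); cv2.imwrite("pics/m1.png",m)
E
```

```text
[  9 159 180] [ 10 148  86] [ 13  40 148] [ 14  40 148] [ 16  41 131]
rect c [ 461.1 -410.2] size [ 50.2 108.5] yaw -15.7
 hole [ 418.1 -398.2] [ 418.3 -397.8] r 7.6
```

```bash
python3 - <<'E'
from h import *
go(461.1,-410.2,16,-15.7)
E
```

```text
pos [ 439.6 -406.5  219.6] rot [179.99   0.   -10.16] q6 0.94 shift [ 2.190e+00 -2.000e-02  2.036e+01] turn 1.11 t 1.1
```

```bash
python3 -m creep '[[0.5,[2.2,0,0],1.1],[0.5,[2.2,0,5],1.1],[0.5,[2.2,0,10],1.1],[0.5,[2.2,0,14],1.1],[0.5,[2.2,0,17],1.1],[0.5,[2.2,0,19],1.1],[0.5,[2.2,0,20.3],1.1],[0.5,[2.2,0,20.3],1.1],[0.5,[2.2,0,20.3],1.1]]' 40; python3 -m creep '[[-1,[0,0,0],0],[-1,[0,0,0],0],[-1,[0,0,0],0],[-1,[0,0,0],0],[-1,[0,0,0],0],[-1,[0,0,0],0],[-1,[0,0,0],0],[-1,[0,0,0],0]]' 40;
```

```text
clock: 2.05
eef_pos: [462.1, -410.5, 17.3]
eef_rot: [3.141, -0.001, -0.273]
wrist_force: [-0.8, -0.5, -0.3]
finger_gap: 70.3
finger_force: 0.0
clock: 2.85
eef_pos: [462.3, -410.0, 16.9]
eef_rot: [3.141, -0.0, -0.272]
wrist_force: [-2.1, 1.6, 6.5]
finger_gap: 49.3
finger_force: 40.0
```

```bash
python3 -m creep '[[-1,[0,0,-0.5],0],[-1,[0,0,-2],0],[-1,[0,0,-6],0],[-1,[0,0,-11],0],[-1,[0,0,-16],0],[-1,[0,0,-20],0],[-1,[0,0,-20],0]]'; python3 - <<'E'
from h import *
p,im=snap("wrist","w2.png")
s=manip.read_state();print(s["finger_gap"],s["finger_force"],s["wrist_force"])
go(625,80,219,90)
E
```

```text
clock: 3.55
eef_pos: [463.4, -410.9, 223.8]
eef_rot: [3.137, -0.009, -0.272]
wrist_force: [0.3, 0.0, -4.5]
finger_gap: 49.5
finger_force: 40.0
49.22484555644847 39.99780356884003 [ 0.31742068  0.31569322 -5.33305726]
pos [ 462.6 -410.3  219.8] rot [179.85  -0.26 -15.59] q6 1.06 shift [ 2.470e+00 -5.159e+01 -4.000e-02] turn 14.88 t 3.6
```

View pics/w2.png

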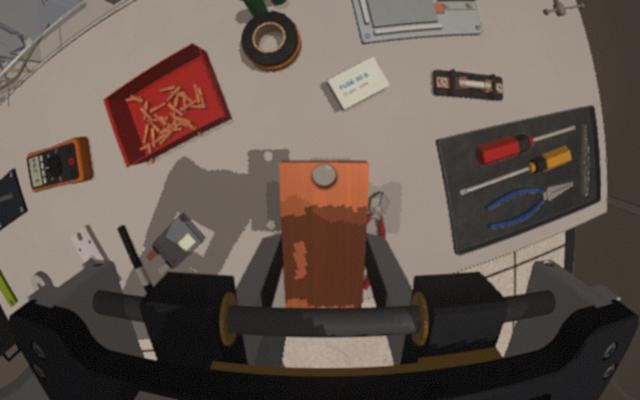

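The copper hangs square between the pads; its front hole is at (324,175) and front edge at row 161. Next I carry it to beside the jig.

```bash
cat >> h.py <<'E'
def toolxy(P,s):
    M=R.from_euler("xyz",s["eef_rot"]).as_matrix(); return ((np.array(P)-s["eef_pos"])@M)
E
python3 - <<'E'
from h import *
p=manip.camera_params("wrist"); s=manip.read_state(); im=cv2.imread("pics/w2.png")[:,:,::-1].copy()
z=s["eef_pos"][2]-5
for uv in [(324,175),(324,161),(281,165),(368,165)]:
    print(uv,toolxy([*onplane(p,uv,z,True)[0],z],s).round(1))
E
python3 -m creep '[[-1,[0,-2,0],-0.8],[-1,[0,-6,0],-2.4],[-1,[1,-11,0],-4],[-1,[1,-16,0],-5.7],[-1,[1.5,-21,0],-7.4],[-1,[1.5,-26,0],-9.1],[-1,[2,-31,0],-10.8],[-1,[2,-36,0],-12.5],[-1,[2.5,-41,0],-14.2],[-1,[2.5,-45,0],-15.9],[-1,[2.5,-49,0],-17.5],[-1,[2.5,-51.6,0],-19.1]]'
python3 -m creep '[[-1,[0,0,0],-1],[-1,[0,0,0],-2],[-1,[0,0,0],-2],[-1,[0,0,0],-2],[-1,[0,0,0],-2]]'
python3 - <<'E'
from h import *
p,im=snap("wrist","w3.png");np.save("w3.npy",[*p["origin"],*p["attitude"]])
go(625,80,219,90)
E
```

```text
(324, 175) [46.8 -0.3  5.2]
(324, 161) [54.6 -0.3  5.2]
(281, 165) [ 52.5 -24.3   5.2]
(368, 165) [52.6 24.4  5.3]
clock: 4.8
eef_pos: [624.4, 83.2, 214.4]
eef_rot: [-3.138, 0.001, 1.402]
wrist_force: [-0.2, -1.3, -4.6]
finger_gap: 49.6
finger_force: 40.0
clock: 5.3
eef_pos: [624.7, 80.2, 215.9]
eef_rot: [-3.141, 0.0, 1.567]
wrist_force: [0.6, 1.0, -4.2]
finger_gap: 49.4
finger_force: 40.0
pos [624.8  80.2 216.1] rot [-179.97    0.     89.8 ] q6 0.07 shift [-0.02  0.02 -0.29] turn -0.04 t 5.3
```

View pics/w3.png

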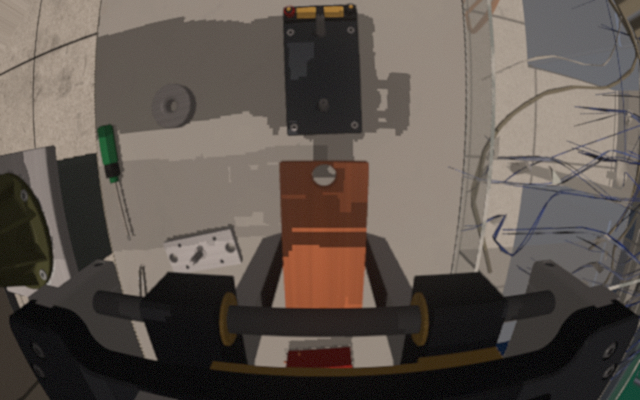

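```bash
python3 - <<'E'
from h import *
im=cv2.imread("pics/w3.png"); c=cv2.resize(im[0:145,265:385],None,fx=4.1,fy=4.1,interpolation=cv2.INTER_CUBIC); cv2.imwrite("pics/c3.png",np.clip(c.astype(float)*1.6,0,255).astype(np.uint8))
p=manip.camera_params("wrist")
plate(p,im[:,:,::-1].copy(),(0,0,0),(179,120,75),10,(275,0,368,140))
for uv in[(291,128),(356,127),(351,30),(291,31)]: print("screw",onplane(p,uv,10,True).round(1))
E
```

```text
rect c [624.7 223.8] size [ 90.6 162.7] yaw -88.1
 hole [590.9 151.1] [590.7 151.4] r 5.7
 hole [663.1 154.6] [662.9 154.3] r 4.9
 hole [586.8 270. ] [586.8 270.4] r 4.8
 hole [658.8 272.4] [659.1 272.8] r 4.6
screw [[586.5 152.1]]
screw [[664.1 153. ]]
screw [[658.6 273.6]]
screw [[586.7 272.7]]
```

View pics/c3.png

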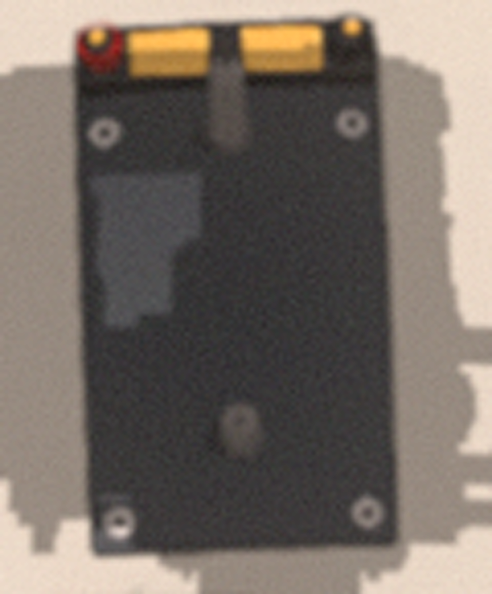

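The jig is clear: base at yaw ≈ 91.9°, strip at the far (+y) end, near post tip at ≈ (323,101), far post from (321,36) up to (320,14).

```bash
python3 - <<'E'
from h import *
p=manip.camera_params("wrist")
for n,uv,z in[("nt",(323.3,100.8),72),("nb",(323.5,109.0),10),("fb",(321.1,35.6),10),("ft",(320.4,14),72)]: print(n,onplane(p,uv,z,True).round(1))
E
```

```text
nt [[625.2 179.5]]
nb [[625.4 174.5]]
fb [[622.8 265.7]]
ft [[622.5 271.4]]
```

```bash
python3 -m creep '[[-1,[3,0,0],-0.4],[-1,[8,-0.1,0],-0.4],[-1,[12,-0.1,2],-0.4],[-1,[14,-0.1,6],-0.4],[-1,[14.4,-0.1,9],-0.4],[-1,[14.4,-0.1,11.2],-0.4],[-1,[14.4,-0.1,12],-0.4],[-1,[14.4,-0.1,12],-0.4],[-1,[14.4,-0.1,12],-0.4]]'
python3 - <<'E'
from h import *
p,im=snap("wrist","w4.png");
go(624,224.5,96,91.7)
c=cv2.resize(im[90:250,250:400],None,fx=3.7,fy=3.7,interpolation=cv2.INTER_CUBIC); cv2.imwrite("pics/c4.png",np.clip(c[:,:,::-1].astype(float)*1.6,0,255).astype(np.uint8))
E
```

```text
clock: 6.25
eef_pos: [624.8, 224.4, 97.9]
eef_rot: [3.14, -0.0, 1.603]
wrist_force: [-0.3, -0.4, -4.3]
finger_gap: 49.5
finger_force: 40.0
pos [624.9 224.4  98.2] rot [ 1.7986e+02 -4.0000e-02  9.1870e+01] q6 0.26 shift [ 0.01 -0.09  0.22] turn 0.03 t 6.3
```

View pics/c4.png

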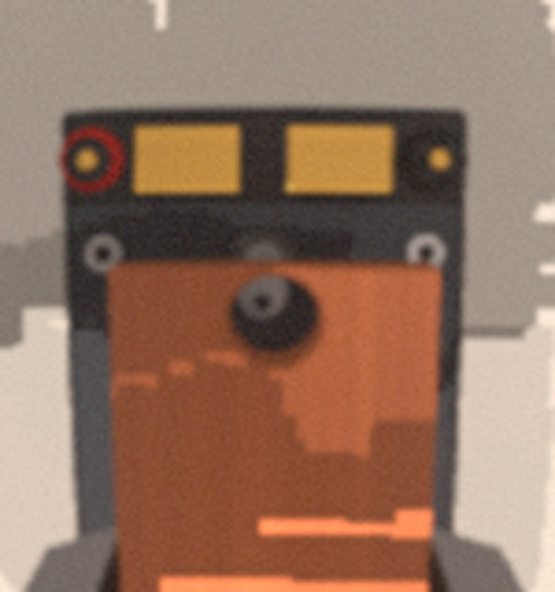

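The far post tip shows through the copper's hole at crop (262,300), up and left of the hole centre (275,314). I'll compute the correction.

```bash
python3 - <<'E'
from h import *
p=manip.camera_params("wrist");s=manip.read_state()
f=lambda u,v:(250+u/3.7,90+v/3.7)
for n,uv,z in[("tip",f(262,300),72),("hole",f(275,314),s["eef_pos"][2]-5)]:
    q=onplane(p,uv,z,True)[0]; print(n,q.round(1),toolxy([*q,z],s).round(1))
m=plate(p,cv2.imread("pics/w4.png")[:,:,::-1].copy(),(15,140,120),(30,255,255),20,(250,90,400,150))
for uv in [(87,160),(440,158)]: print("knob",onplane(p,f(*uv),37,True).round(1))
for uv in [(103,252),(427,251)]: print("screw",onplane(p,f(*uv),10,True).round(1))
E
```

```text
tip [622.1 270.5] [46.1 -1.4 26.2]
hole [624.1 271.6] [47.2  0.7  5. ]
rect c [638.1 293.3] size [19.7 11.9] yaw 2.5
knob [[586.4 292.6]]
knob [[656.3 295.2]]
screw [[586.1 271.2]]
screw [[658.6 273.7]]
```

```bash
python3 -m creep '[[-1,[-0.1,-0.17,0],0],[-1,[-0.1,-0.17,0.5],0],[-1,[-0.1,-0.17,1],0],[-1,[-0.1,-0.17,1.5],0],[-1,[-0.1,-0.17,2],0],[-1,[-0.1,-0.17,2.5],0],[-1,[-0.1,-0.17,3],0],[-1,[-0.1,-0.17,3],0],[-1,[-0.1,-0.17,3],0]]'
python3 - <<'E'
from h import *
p,im=snap("wrist","w5.png");
go(623.2,223.4,27,92);s=manip.read_state();print(s["wrist_force"],s["moment"])
c=cv2.resize(im[90:250,250:400],None,fx=3.7,fy=3.7,interpolation=cv2.INTER_CUBIC); cv2.imwrite("pics/c5.png",np.clip(c[:,:,::-1].astype(float)*1.6,0,255).astype(np.uint8))
E
```

```text
clock: 7.2
eef_pos: [622.5, 223.4, 66.4]
eef_rot: [-3.142, 0.0, 1.604]
wrist_force: [-0.4, 0.2, -3.9]
finger_gap: 49.3
finger_force: 40.0
pos [622.6 223.4  66.6] rot [179.98  -0.    91.91] q6 0.26 shift [-0.01  0.06  3.96] turn -0.02 t 7.2
[ 0.07240726  0.77192076 -3.73565535] [-0.02023003 -0.03486544  0.00950169]
```

View pics/c5.png

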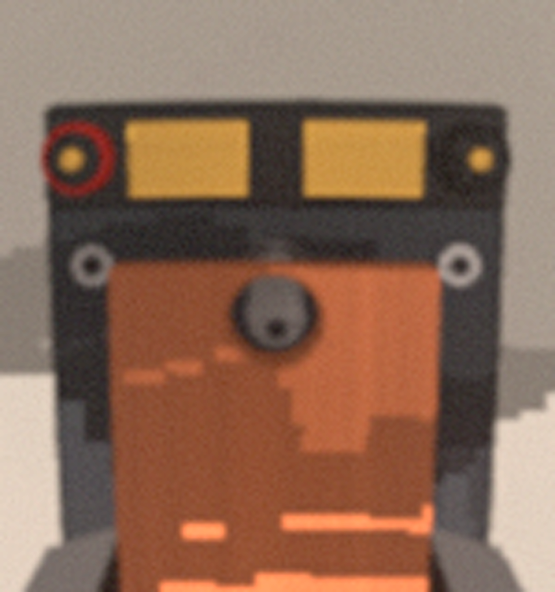

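The far post is well centred in the hole with no side force, so I lower on.

```bash
python3 -m creep '[[-1,[0,0,0.6],0],[-1,[0,0,1.2],0],[-1,[0,0,1.8],0],[-1,[0,0,2.4],0],[-1,[0,0,2.9],0],[-1,[0,0,3.3],0],[-1,[0,0,3.6],0],[-1,[0,0,3.7],0],[-1,[0,0,3.7],0],[-1,[0,0,3.7],0]]'; python3 -m creep '[[-1,[0,0,0.05],0],[-1,[0,0,0.1],0],[-1,[0,0,0.15],0],[-1,[0,0,0.15],0],[-1,[0,0,0.15],0]]'
```

```text
clock: 8.25
eef_pos: [622.6, 223.4, 29.7]
eef_rot: [3.141, -0.0, 1.604]
wrist_force: [1.1, -0.2, -3.5]
finger_gap: 49.4
finger_force: 40.0
clock: 8.75
eef_pos: [622.5, 223.4, 28.0]
eef_rot: [-3.142, 0.0, 1.604]
wrist_force: [-0.3, -0.0, -4.2]
finger_gap: 49.4
finger_force: 40.0
```

```bash
python3 -m creep '[[-1,[0,0,0.03],0],[-1,[0,0,0.06],0],[-1,[0,0,0.1],0],[-1,[0,0,0.1],0],[-1,[0,0,0.1],0]]';python3 -m creep '[[-1,[0,0,0.03],0],[-1,[0,0,0.06],0],[-1,[0,0,0.06],0],[-1,[0,0,0.06],0]]'
```

```text
clock: 9.25
eef_pos: [622.5, 223.4, 27.0]
eef_rot: [3.142, -0.0, 1.604]
wrist_force: [0.2, -0.2, -5.1]
finger_gap: 49.5
finger_force: 40.0
clock: 9.65
eef_pos: [622.5, 223.4, 26.9]
eef_rot: [3.141, -0.0, 1.604]
wrist_force: [-4.9, -1.5, 5.2]
finger_gap: 49.7
finger_force: 40.0
```

```bash
python3 -m creep '[[0.5,[0,0,0],0],[0.5,[0,0,0],0],[0.5,[0,0,0],0],[0.5,[0,0,0],0],[0.5,[0,0,-1],0],[0.5,[0,0,-5],0],[0.5,[0,0,-10],0],[0.5,[0,0,-15],0],[0.5,[0,0,-19],0],[0.5,[0,0,-19],0]]' 20
python3 - <<'E'
from h import *
go(445,-182,220,115)
E
```

```text
clock: 10.65
eef_pos: [624.1, 223.9, 224.1]
eef_rot: [3.131, -0.003, 1.604]
wrist_force: [-0.5, -1.0, -0.5]
finger_gap: 70.4
finger_force: 0.0
pos [624.1 223.9 224.1] rot [ 1.794e+02 -1.600e-01  9.191e+01] q6 0.26 shift [-39.97 -19.26   0.1 ] turn -4.62 t 10.7
```

```bash
python3 -m creep '[[0.5,[-3,-1,0],0],[0.5,[-8,-3,0],-1],[0.5,[-12,-6,0],-2],[0.5,[-16.5,-8,0],-3],[0.5,[-21,-10,0],-4],[0.5,[-25.5,-12,0],-4.6],[0.5,[-30,-14.5,0],-4.6],[0.5,[-35,-17,0],-4.6],[0.5,[-39,-19,0],-4.6],[0.5,[-40,-19.3,0],-4.6],[0.5,[-40,-19.3,0],-4.6],[0.5,[-40,-19.3,0],-4.6]]'
python3 - <<'E'
from h import *
p,im=snap("wrist","w6.png");go(445,-182,220,115)
c=cv2.resize(im[70:270,220:430],None,fx=2.8,fy=2.8,interpolation=cv2.INTER_CUBIC); cv2.imwrite("pics/c6.png",c[:,:,::-1])
E
```

```text
clock: 11.85
eef_pos: [443.3, -182.1, 216.3]
eef_rot: [3.141, -0.0, 2.006]
wrist_force: [0.7, -0.5, -0.3]
finger_gap: 70.3
finger_force: 0.0
pos [ 443.4 -181.7  216.3] rot [ 1.7999e+02 -1.0000e-02  1.1497e+02] q6 -0.9 shift [-0.09  0.13 -0.37] turn -0.01 t 11.9
```

View pics/c6.png

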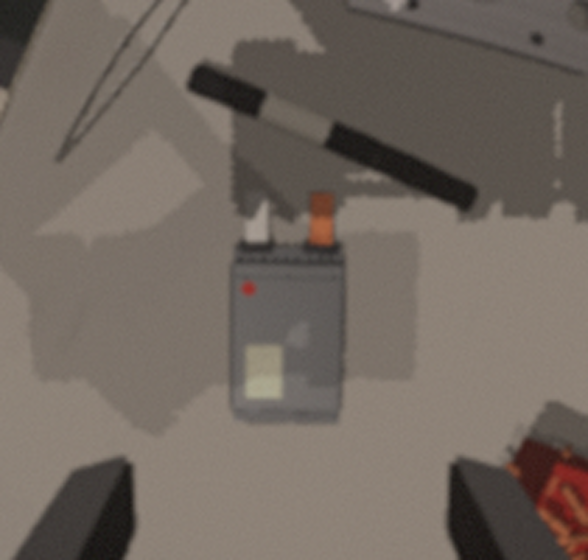

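The cell lies almost aligned with the tool: its corners in the crop are near (236,247), (341,245), (232,420), (339,422), and the tabs point up towards the marker, clear of it. Now I compute the grasp.

```bash
python3 - <<'E'
from h import *
p=manip.camera_params("wrist");s=manip.read_state()
f=lambda u,v:(220+u/2.8,70+v/2.8)
P={}
for n,uv,z in[("f",(288.5,246),5),("r",(285.5,422),5),("tabtipL",(259,203),5),("tabtipR",(322,193),5),("l",(232,335),10),("rt",(343,335),10),("rl",(231,412),10),("rr",(340,414),10),("fl",(234,262),10),("fr",(344,262),10)]:
    q=onplane(p,f(*uv),z,True)[0]; P[n]=q; print(n,toolxy([*q,z],s).round(1))
c=(P["f"]+P["r"])/2; e=(P["l"]+P["rt"])/2;d=P["f"]-P["r"]; print(c,e,np.degrees(np.arctan2(d[1],d[0])),np.linalg.norm(d))
E
```

```text
f [ 34.6   0.  211.3]
r [-45.8  -1.3 211.3]
tabtipL [ 53.4 -12.8 211.3]
tabtipR [ 57.8  14.5 211.3]
l [ -4.1 -24.8 206.3]
rt [ -4.1  24.  206.3]
rl [-39.5 -25.8 206.3]
rr [-40.4  23.2 206.3]
fl [ 28.2 -23.5 206.3]
fr [ 28.2  24.  206.3]
[ 445.18072208 -187.0459778 ] [ 444.77484778 -185.58597648] 114.0042179214866 80.32209082835558
```

```bash
python3 -m creep '[[0.5,[-0.58,-0.05,3],0.24],[0.5,[-0.58,-0.05,8],0.24],[0.5,[-0.58,-0.05,12],0.24],[0.5,[-0.58,-0.05,15],0.24],[0.5,[-0.58,-0.05,17.5],0.24],[0.5,[-0.58,-0.05,19],0.24],[0.5,[-0.58,-0.05,19.8],0.24],[0.5,[-0.58,-0.05,19.8],0.24],[0.5,[-0.58,-0.05,19.8],0.24],[0.5,[-0.58,-0.05,19.8],0.24]]' 12; python3 -m creep '[[-1,[0,0,0],0],[-1,[0,0,0],0],[-1,[0,0,0],0],[-1,[0,0,0],0],[-1,[0,0,0],0],[-1,[0,0,0],0],[-1,[0,0,0],0]]' 12;
```

```text
clock: 12.9
eef_pos: [445.5, -188.3, 19.2]
eef_rot: [3.141, 0.001, 1.985]
wrist_force: [0.2, 0.4, 0.1]
finger_gap: 70.3
finger_force: 0.0
clock: 13.6
eef_pos: [445.0, -188.4, 18.6]
eef_rot: [3.141, 0.0, 1.985]
wrist_force: [-1.1, 1.0, 5.7]
finger_gap: 50.0
finger_force: 12.0
```

```bash
python3 -m creep '[[-1,[0,0,-0.5],0],[-1,[0,0,-2],0],[-1,[0,0,-5],0],[-1,[0,0,-8],0],[-1,[0,0,-10],0],[-1,[0,0,-10],0],[-1,[0,0,-10],0]]'
python3 - <<'E'
from h import *
p,im=snap("wrist","w7.png");np.save("p7.npy",p,allow_pickle=True);np.save("s7.npy",manip.read_state(),allow_pickle=True)
go(623.7,224.5,115,92)
c=cv2.resize(im[90:290,220:430],None,fx=2.8,fy=2.8,interpolation=cv2.INTER_CUBIC); cv2.imwrite("pics/c7.png",c[:,:,::-1])
E
```

```text
clock: 14.3
eef_pos: [444.7, -188.2, 118.0]
eef_rot: [-3.142, -0.0, 1.985]
wrist_force: [-0.1, -0.2, -0.7]
finger_gap: 49.8
finger_force: 12.0
pos [ 444.5 -188.   117.4] rot [-1.7995e+02 -6.0000e-02  1.1371e+02] q6 -0.89 shift [30.56 33.    0.25] turn 4.34 t 14.3
```

View pics/c7.png

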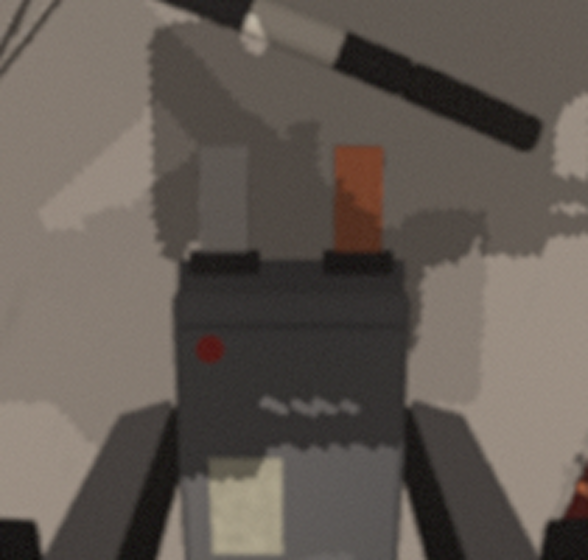

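The cell is held square; tab tips are at crop row 146 (columns 224 and 358) and the front seal edge at row 262.

```bash
python3 - <<'E'
from h import *
p=np.load("p7.npy",allow_pickle=True).item();s=np.load("s7.npy",allow_pickle=True).item()
f=lambda u,v:(220+u/2.8,90+v/2.8)
T=s["eef_pos"][2]
for n,uv,h in[("tabL",(224,146),5),("tabR",(358,146),5),("seal",(291,262),6),("bodyfront",(291,292),10),("l",(177,330),10),("r",(407,330),10)]:
    z=T-18.6+h; q=onplane(p,f(*uv),z,True)[0]; print(n,toolxy([*q,z],s).round(1))
E
```

```text
tabL [ 64.7 -13.   13.7]
tabR [64.7 14.7 13.7]
seal [40.3  0.9 12.6]
bodyfront [34.7  0.9  8.6]
l [ 26.5 -23.2   8.6]
r [26.5 25.3  8.6]
```

```bash
python3 -m creep '[[-1,[1.5,1.6,0],0],[-1,[4,4.5,0],0.5],[-1,[7,8,0],1],[-1,[10,11,0],1.5],[-1,[13,14,0],2],[-1,[16,17.3,0],2.5],[-1,[19,20.5,0],3],[-1,[22,23.7,0],3.5],[-1,[25,27,0],4],[-1,[28,30,0],4.3],[-1,[30,32.3,0],4.34],[-1,[30.5,32.9,0],4.34]]'
python3 -m creep '[[-1,[0,0,0.5],0],[-1,[0,0,1],0],[-1,[0,0,1],0],[-1,[0,0,1],0]]'
python3 - <<'E'
from h import *
p,im=snap("wrist","w8.png");np.save("p8.npy",p,allow_pickle=True);np.save("s8.npy",manip.read_state(),allow_pickle=True)
go(623.1,223.8,40.6,92)
c=cv2.resize(im[90:290,220:430],None,fx=2.8,fy=2.8,interpolation=cv2.INTER_CUBIC); cv2.imwrite("pics/c8.png",np.clip(1.5*c[:,:,::-1].astype(float),0,255).astype(np.uint8))
E
```

```text
clock: 15.55
eef_pos: [623.3, 225.9, 116.0]
eef_rot: [-3.139, 0.0, 1.608]
wrist_force: [-1.1, -1.2, -1.3]
finger_gap: 49.6
finger_force: 12.0
clock: 15.95
eef_pos: [623.4, 222.2, 108.2]
eef_rot: [-3.141, 0.0, 1.605]
wrist_force: [0.5, -0.3, -0.4]
finger_gap: 49.6
finger_force: 12.0
pos [623.5 222.5 108.6] rot [179.99  -0.    91.96] q6 0.25 shift [ 0.13 -0.04  6.8 ] turn -0.01 t 16.0
```

View pics/c8.png

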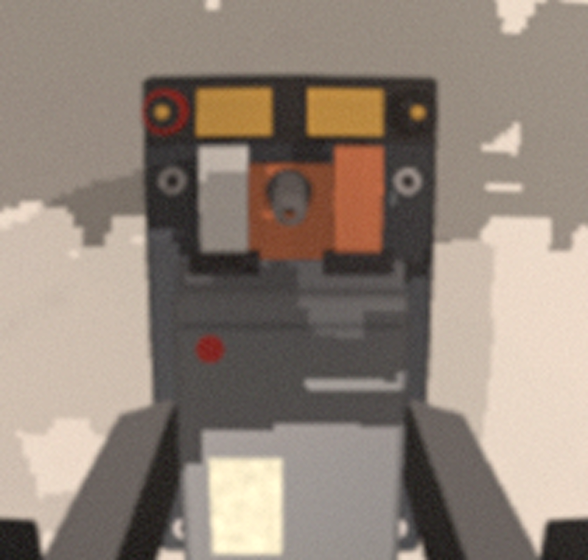

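The far post, inside the copper's hole, shows between the tabs, with its tip at crop (290,212).

```bash
python3 - <<'E'
from h import *
p=np.load("p8.npy",allow_pickle=True).item();s=np.load("s8.npy",allow_pickle=True).item()
f=lambda u,v:(220+u/2.8,90+v/2.8)
T=s["eef_pos"][2]
for n,uv,z in[("tip",(290,212),72),("coppfront",(292,163),22),("hole",(289,196),22),("seal",(291,262),T-12.6),("tabR",(358,146),T-13.6),("tabL",(224,146),T-13.6),("knobs",(289.5,112),37),("screws",(289.5,181),10)]:
    q=onplane(p,f(*uv),z,True)[0]; print(n,q.round(1),toolxy([*q,z],s).round(1))
E
```

```text
tip [622.1 270.4] [48.   0.2 36.6]
coppfront [622.4 278.2] [55.8  0.8 86.6]
hole [621.9 268.5] [46.1 -0.1 86.6]
seal [622.5 263.1] [40.6  0.4 12.6]
tabR [635.5 287.8] [64.9 14.2 13.6]
tabL [607.9 286.8] [ 64.9 -13.4  13.6]
knobs [621.2 293.3] [70.9  0.1 71.6]
screws [621.9 271.8] [49.3  0.1 98.6]
```

```bash
python3 -m creep '[[-1,[0,0,1],0],[-1,[0,0,1],0],[-1,[0,0,1],0],[-1,[0,0,1],0]]'
python3 - <<'E'
from h import *
go(623.3,223.9,40.6,92)
E
```

```text
clock: 16.4
eef_pos: [623.6, 223.3, 98.4]
eef_rot: [3.141, -0.0, 1.606]
wrist_force: [0.0, 0.2, -0.8]
finger_gap: 49.9
finger_force: 12.0
pos [623.6 223.3  98.4] rot [179.99  -0.    92.01] q6 0.25 shift [ 0.06 -0.02  5.78] turn 0.0 t 16.4
```

```bash
python3 -m creep '[[-1,[0.05,0,0],0],[-1,[0.05,0,0.4],0],[-1,[0.05,0,0.8],0],[-1,[0.05,0,1.2],0],[-1,[0.05,0,1.6],0],[-1,[0.05,0,2],0],[-1,[0.05,0,2],0],[-1,[0.05,0,2],0]]'
python3 - <<'E'
from h import *
go(623.3,223.9,40.6,92)
E
```

```text
clock: 17.2
eef_pos: [623.5, 223.8, 78.3]
eef_rot: [-3.141, 0.0, 1.606]
wrist_force: [0.3, 0.0, -0.0]
finger_gap: 49.8
finger_force: 12.0
pos [623.5 223.8  78.3] rot [-179.99    0.     92.01] q6 0.25 shift [ 0.01 -0.02  3.77] turn 0.0 t 17.2
```

```bash
python3 -m creep '[[-1,[0,0,0.4],0],[-1,[0,0,0.8],0],[-1,[0,0,1.2],0],[-1,[0,0,1.6],0],[-1,[0,0,2],0],[-1,[0,0,2.4],0],[-1,[0,0,2.8],0],[-1,[0,0,3.2],0],[-1,[0,0,3.4],0],[-1,[0,0,3.4],0],[-1,[0,0,3.4],0]]';python3 -m creep '[[-1,[0,0,0.05],0],[-1,[0,0,0.1],0],[-1,[0,0,0.15],0],[-1,[0,0,0.15],0],[-1,[0,0,0.15],0]]'
```

```text
clock: 18.3
eef_pos: [623.6, 223.8, 44.5]
eef_rot: [3.141, -0.0, 1.606]
wrist_force: [-0.1, 0.2, -0.5]
finger_gap: 49.6
finger_force: 12.0
clock: 18.8
eef_pos: [623.5, 223.8, 42.8]
eef_rot: [-3.142, -0.0, 1.606]
wrist_force: [-0.1, -0.9, -0.5]
finger_gap: 49.7
finger_force: 12.0
```

```bash
python3 -m creep '[[-1,[0,0,0.05],0],[-1,[0,0,0.1],0],[-1,[0,0,0.15],0],[-1,[0,0,0.15],0],[-1,[0,0,0.15],0]]';python3 -m creep '[[-1,[0,0,0.03],0],[-1,[0,0,0.06],0],[-1,[0,0,0.06],0],[-1,[0,0,0.06],0]]'
```

```text
clock: 19.3
eef_pos: [623.5, 223.8, 41.4]
eef_rot: [-3.142, 0.0, 1.606]
wrist_force: [-0.4, 0.3, -0.4]
finger_gap: 49.8
finger_force: 12.0
clock: 19.7
eef_pos: [623.5, 223.8, 40.7]
eef_rot: [-3.142, -0.0, 1.606]
wrist_force: [-0.4, 0.0, -0.7]
finger_gap: 49.9
finger_force: 12.0
```

```bash
python3 -m creep '[[-1,[0,0,0.03],0],[-1,[0,0,0.06],0],[-1,[0,0,0.06],0],[-1,[0,0,0.06],0]]'; python3 -m creep '[[-1,[0,0,0.03],0],[-1,[0,0,0.03],0],[-1,[0,0,0.03],0]]'
```

```text
clock: 20.1
eef_pos: [623.5, 223.8, 40.6]
eef_rot: [3.141, -0.0, 1.606]
wrist_force: [-3.0, -0.8, 6.0]
finger_gap: 49.9
finger_force: 12.0
clock: 20.4
eef_pos: [623.5, 223.8, 40.6]
eef_rot: [3.141, -0.0, 1.606]
wrist_force: [-5.9, -1.8, 7.4]
finger_gap: 50.0
finger_force: 12.0
```

```bash
python3 -m creep '[[0.5,[0,0,0],0],[0.5,[0,0,0],0],[0.5,[0,0,0],0],[0.5,[0,0,0],0],[0.5,[0,0,-1],0],[0.5,[0,0,-5],0],[0.5,[0,0,-10],0],[0.5,[0,0,-15],0],[0.5,[0,0,-18],0],[0.5,[0,0,-18],0],[0.5,[0,0,-18],0]]' 20
python3 - <<'E'
from h import *
go(440,375,220,10)
E
```

```text
clock: 21.5
eef_pos: [623.4, 223.7, 220.3]
eef_rot: [3.141, -0.0, 1.606]
wrist_force: [0.3, -0.7, -1.0]
finger_gap: 70.4
finger_force: 0.0
pos [623.4 223.7 220.3] rot [ 1.7996e+02 -1.0000e-02  9.2010e+01] q6 0.25 shift [ 15.76 -17.8    0.02] turn 16.4 t 21.5
```

```bash
python3 -m creep '[[1,[2,-2,0],1],[1,[4,-4.5,0],2.5],[1,[6,-7,0],4.2],[1,[8,-9,0],5.9],[1,[10,-11,0],7.6],[1,[12,-13,0],9.3],[1,[13.5,-15,0],11],[1,[14.5,-16.5,0],12.7],[1,[15.8,-17.8,0],14.4],[1,[15.8,-17.8,0],16],[1,[15.8,-17.8,0],16.4],[1,[15.8,-17.8,0],16.4]]'
python3 -m creep '[[1,[0,0,0],0],[1,[0,0,0],0],[1,[0,0,0],0]]'
python3 - <<'E'
from h import *
p,im=snap("wrist","w9.png")
m=plate(p,im,(28,110,60),(48,255,255),10,(150,60,500,300)); cv2.imwrite("pics/m9.png",m)
go(440,375,220,10)
E
```

```text
clock: 22.7
eef_pos: [439.5, 375.2, 218.4]
eef_rot: [3.14, 0.002, 0.175]
wrist_force: [0.1, 0.4, -0.3]
finger_gap: 94.1
finger_force: 0.0
clock: 23.0
eef_pos: [440.1, 375.3, 219.6]
eef_rot: [3.141, 0.0, 0.175]
wrist_force: [0.5, -0.1, 0.9]
finger_gap: 94.1
finger_force: 0.0
rect c [455.9 397.4] size [107.5  48.8] yaw 12.8
pos [440.1 375.3 219.7] rot [1.7999e+02 2.0000e-02 1.0030e+01] q6 2.04 shift [-0.01  0.03 -0.03] turn 0.01 t 23.1
```

```bash
python3 - <<'E'
from h import *
go(458.6,385.7,16.5,12.8)
E
```

```text
pos [440.1 375.3 219.7] rot [1.7999e+02 2.0000e-02 1.0030e+01] q6 2.04 shift [ 2.01 -0.7  20.32] turn -0.55 t 23.1
```

```bash
python3 -m creep '[[1,[2,-0.7,1],-0.55],[1,[2,-0.7,5],-0.55],[1,[2,-0.7,10],-0.55],[1,[2,-0.7,14],-0.55],[1,[2,-0.7,17],-0.55],[1,[2,-0.7,19],-0.55],[1,[2,-0.7,20.2],-0.55],[1,[2,-0.7,20.2],-0.55],[1,[2,-0.7,20.2],-0.55],[1,[2,-0.7,20.2],-0.55]]' 20; python3 -m creep '[[0.5,[0,0,0],0],[0.3,[0,0,0],0],[0.2,[0,0,0],0],[0.1,[0,0,0],0],[0,[0,0,0],0],[-1,[0,0,0],0],[-1,[0,0,0],0],[-1,[0,0,0],0],[-1,[0,0,0],0],[-1,[0,0,0],0]]' 20;
python3 -m creep '[[-1,[0,0,-0.5],0],[-1,[0,0,-2],0],[-1,[0,0,-6],0],[-1,[0,0,-11],0],[-1,[0,0,-16],0],[-1,[0,0,-20],0],[-1,[0,0,-20],0],[-1,[0,0,-20],0],[-1,[0,0,-20],0],[-1,[0,0,-20],0]]'
python3 - <<'E'
from h import *
p,im=snap("wrist","w10.png");np.save("p10.npy",p,allow_pickle=True);s=manip.read_state();np.save("s10.npy",s,allow_pickle=True)
m=plate(p,im,(28,110,60),(48,255,255),s["eef_pos"][2]-7,(240,100,400,300))
go(624,110,219,92)
E
```

```text
clock: 24.05
eef_pos: [459.1, 386.2, 19.3]
eef_rot: [-3.141, -0.002, 0.223]
wrist_force: [-0.5, -0.7, -0.4]
finger_gap: 94.3
finger_force: 0.0
clock: 25.05
eef_pos: [458.6, 385.8, 17.9]
eef_rot: [-3.142, -0.0, 0.223]
wrist_force: [-0.1, 1.3, 1.7]
finger_gap: 49.7
finger_force: 20.0
clock: 26.05
eef_pos: [458.1, 385.5, 216.4]
eef_rot: [3.141, 0.002, 0.223]
wrist_force: [0.7, 0.2, -0.6]
finger_gap: 49.8
finger_force: 20.0
rect c [467.7 387.5] size [90.  49.7] yaw 12.9
 hole [504.2 395.5] [504.3 395.5] r 7.5
pos [458.2 385.5 216.6] rot [1.7995e+02 1.2000e-01 1.2760e+01] q6 1.99 shift [10.08 30.54 -0.23] turn -15.85 t 26.1
```

```bash
python3 - <<'E'
from h import *
go(623.4,223.4,106,92)
E
```

```text
pos [458.2 385.5 216.6] rot [1.7995e+02 1.2000e-01 1.2760e+01] q6 1.99 shift [12.55 19.45 11.05] turn -15.85 t 26.1
```

```bash
python3 -m creep '[[-1,[1,2,0],-0.5],[-1,[2.5,4,0],-2],[-1,[4,6,0],-3.7],[-1,[5.5,8.5,0],-5.4],[-1,[7,11,0],-7.1],[-1,[8.5,13,0],-8.8],[-1,[10,15.5,0],-10.5],[-1,[11.5,17.5,2],-12.2],[-1,[12.5,19.4,5],-13.9],[-1,[12.5,19.4,8],-15.5],[-1,[12.5,19.4,10],-15.85],[-1,[12.5,19.4,11],-15.85]]'
python3 -m creep '[[-1,[0,0,0],0],[-1,[0,0,0],0],[-1,[0,0,0],0],[-1,[0,0,0],0],[-1,[0,0,0],0],[-1,[0,0,0],0]]'
cat >> h.py <<'E'
def hole_and_tip(im,p,s,ztop,lo,hi,fn):
    "held plate's front hole (HSV range of plate) in tool frame; save enlarged crop round it"
    m=plate(p,im,lo,hi,ztop,(240,100,400,300))
    c=cv2.resize(im[120:220,270:380],None,fx=5,fy=5,interpolation=cv2.INTER_CUBIC); cv2.imwrite("pics/"+fn,np.clip(1.5*c[:,:,::-1].astype(float),0,255).astype(np.uint8))
E
python3 - <<'E'
from h import *
p,im=snap("wrist","w11.png");np.save("p11.npy",p,allow_pickle=True);s=manip.read_state();np.save("s11.npy",s,allow_pickle=True)
hole_and_tip(im,p,s,s["eef_pos"][2]-8,(28,110,30),(48,255,255),"c11.png")
go(623.4,223.4,49.9,92)
g=im[150:190,305:340].mean(2).astype(int)
for r in g[::2]: print(' '.join(map(str,r[::2])))
E
```

```text
clock: 27.3
eef_pos: [622.3, 223.7, 104.8]
eef_rot: [-3.138, 0.001, 1.606]
wrist_force: [-0.5, -0.6, -0.7]
finger_gap: 49.9
finger_force: 20.0
clock: 27.9
eef_pos: [623.4, 224.3, 108.2]
eef_rot: [3.141, -0.0, 1.606]
wrist_force: [-0.4, -0.3, -0.2]
finger_gap: 49.5
finger_force: 20.0
rect c [624.1 234. ] size [51.8 91.1] yaw -88.2
 hole [622.5 271.5] [622.5 271.3] r 7.2
pos [623.3 224.2 108.1] rot [179.98  -0.    92.01] q6 0.25 shift [-0.09  0.    5.82] turn 0.0 t 27.9
88 86 88 83 52 36 37 36 36 37 35 37 40 37 34 53 72 74
87 88 85 84 62 53 57 52 46 51 48 51 52 54 53 55 66 64
87 89 87 85 63 59 57 41 47 47 49 47 51 53 54 53 55 53
86 86 87 84 61 52 39 46 55 55 54 46 45 51 55 54 54 53
79 79 79 74 57 41 37 48 52 53 48 49 37 45 48 52 52 50
50 50 50 48 43 44 45 42 44 43 49 54 51 54 56 55 54 55
45 48 49 46 47 46 43 47 47 54 52 52 59 63 66 67 67 64
47 47 46 47 47 45 49 54 59 62 61 58 47 52 60 64 65 66
48 48 45 47 41 38 50 56 54 57 62 61 51 45 44 60 66 64
46 48 44 45 33 38 52 56 46 40 54 58 50 40 30 47 64 64
45 45 49 43 23 34 47 53 49 43 53 55 44 37 28 39 61 64
46 47 45 42 36 42 41 44 50 51 53 49 40 43 38 39 58 64
45 46 45 42 40 44 44 43 41 45 45 42 42 41 42 43 57 64
45 46 46 41 40 46 44 44 43 44 44 46 45 43 44 40 57 62
50 45 46 40 39 50 47 50 51 51 50 51 50 49 47 45 60 64
52 43 47 44 40 45 49 51 50 51 51 50 49 47 43 46 62 63
48 54 49 45 45 41 42 47 51 53 49 45 48 41 49 55 63 64
51 58 61 61 60 49 42 38 38 43 42 38 38 44 57 64 64 64
58 54 53 53 52 50 44 40 38 39 42 45 51 59 60 64 62 62
59 49 47 47 44 47 43 44 43 48 58 59 59 62 62 61 59 62
```

```bash
python3 - <<'E'
from h import *
p=np.load("p11.npy",allow_pickle=True).item();print(onplane(p,(323,168.7),72,True))
E
python3 -m creep '[[-1,[-0.1,-0.02,0],0],[-1,[-0.1,-0.02,0.5],0],[-1,[-0.1,-0.02,1],0],[-1,[-0.1,-0.02,1.5],0],[-1,[-0.1,-0.02,2],0],[-1,[-0.1,-0.02,2.4],0],[-1,[-0.1,-0.02,2.7],0],[-1,[-0.1,-0.02,3],0],[-1,[-0.1,-0.02,3],0],[-1,[-0.1,-0.02,3],0]]'
```

```text
[[621.7242872  270.46050209]]
clock: 28.95
eef_pos: [623.2, 223.2, 77.9]
eef_rot: [3.141, -0.0, 1.606]
wrist_force: [0.2, 0.3, -1.2]
finger_gap: 49.5
finger_force: 20.0
```

```bash
python3 -m creep '[[-1,[0,0,0.5],0],[-1,[0,0,1],0],[-1,[0,0,1.5],0],[-1,[0,0,1.9],0],[-1,[0,0,2.2],0],[-1,[0,0,2.4],0],[-1,[0,0,2.5],0],[-1,[0,0,2.5],0],[-1,[0,0,2.5],0]]';python3 -m creep '[[-1,[0,0,0.05],0],[-1,[0,0,0.1],0],[-1,[0,0,0.15],0],[-1,[0,0,0.15],0],[-1,[0,0,0.15],0]]'
```

```text
clock: 29.85
eef_pos: [623.2, 223.2, 53.0]
eef_rot: [3.141, -0.0, 1.606]
wrist_force: [0.1, 0.6, -1.4]
finger_gap: 49.5
finger_force: 20.0
clock: 30.35
eef_pos: [623.1, 223.2, 51.4]
eef_rot: [-3.142, 0.0, 1.606]
wrist_force: [0.7, 0.4, -0.5]
finger_gap: 49.7
finger_force: 20.0
```

```bash
python3 -m creep '[[-1,[0,0,0.04],0],[-1,[0,0,0.08],0],[-1,[0,0,0.1],0],[-1,[0,0,0.1],0]]';python3 -m creep '[[-1,[0,0,0.03],0],[-1,[0,0,0.06],0],[-1,[0,0,0.06],0],[-1,[0,0,0.06],0]]';python3 -m creep '[[-1,[0,0,0.03],0],[-1,[0,0,0.03],0],[-1,[0,0,0.03],0]]'
```

```text
clock: 30.75
eef_pos: [623.1, 223.2, 50.3]
eef_rot: [-3.142, -0.0, 1.606]
wrist_force: [-0.9, -0.4, -0.6]
finger_gap: 49.7
finger_force: 20.0
clock: 31.15
eef_pos: [623.2, 223.2, 50.0]
eef_rot: [3.141, -0.0, 1.606]
wrist_force: [-1.7, -1.0, 2.5]
finger_gap: 49.9
finger_force: 20.0
clock: 31.45
eef_pos: [623.2, 223.2, 49.9]
eef_rot: [3.141, -0.0, 1.606]
wrist_force: [-3.6, -1.1, 5.6]
finger_gap: 49.7
finger_force: 20.0
```

```bash
python3 -m creep '[[0.5,[0,0,0],0],[0.5,[0,0,0],0],[0.5,[0,0,0],0],[0.5,[0,0,0],0],[0.5,[0,0,-1],0],[0.5,[0,0,-5],0],[0.5,[0,0,-10],0],[0.5,[0,0,-15],0],[0.5,[0,0,-17],0],[0.5,[0,0,-17],0],[0.5,[0,0,-17],0]]' 20
python3 - <<'E'
from h import *
p,im=snap("wrist","w12.png")
plate(p,im,(28,110,30),(48,255,255),42,(200,60,450,330))
go(440,-5,220,12)
E
```

```text
clock: 32.55
eef_pos: [622.9, 223.1, 219.2]
eef_rot: [-3.141, 0.0, 1.606]
wrist_force: [-0.8, -0.1, -1.0]
finger_gap: 70.1
finger_force: 0.0
rect c [624.9 223.9] size [ 50.2 108.8] yaw -88.0
pos [622.7 223.1 218.2] rot [-1.799e+02  3.000e-02  9.201e+01] q6 0.25 shift [-22.15 -19.06  -0.13] turn 16.0 t 32.6
```

Board sits where expected. Now the pressure plate.

```bash
python3 -m creep '[[0.5,[-2,-1.5,0],1],[0.5,[-5,-4,0],2.5],[0.5,[-8,-6.5,0],4.2],[0.5,[-10.5,-9,0],5.9],[0.5,[-13,-11,0],7.6],[0.5,[-15.5,-13,0],9.3],[0.5,[-18,-15,0],11],[0.5,[-20.5,-17.5,0],12.7],[0.5,[-22.1,-19,0],14.4],[0.5,[-22.1,-19,0],16],[0.5,[-22.1,-19,0],16],[0.5,[-22.1,-19,0],16]]'
python3 -m creep '[[0.5,[0,0,0],0],[0.5,[0,0,0],0],[0.5,[0,0,0],0],[0.5,[0,0,0],0]]'
python3 - <<'E'
from h import *
p,im=snap("wrist","w13.png")
hsv=cv2.cvtColor(im,cv2.COLOR_RGB2HSV)
q=proj(p,[[457,-5,12],[480,0,12],[435,-10,12],[457,40,0],[457,-55,0],[525,10,0]],True).astype(int);print(q.tolist(),[hsv[v,u].tolist() for u,v in q])
for lo in (150,170,185,200): 
    try: plate(p,im,(0,0,lo),(179,22,255),12,(270,80,390,240))
    except Exception as e: print(e)
go(440,-5,220,12)
c=cv2.resize(im[60:240,230:420],None,fx=3.2,fy=3.2,interpolation=cv2.INTER_CUBIC); cv2.imwrite("pics/c13.png",c[:,:,::-1])
E
```

```text
clock: 33.8
eef_pos: [440.8, -4.2, 218.7]
eef_rot: [-3.141, 0.001, 0.214]
wrist_force: [0.4, -0.3, 0.4]
finger_gap: 70.6
finger_force: 0.0
clock: 34.2
eef_pos: [441.0, -4.2, 219.4]
eef_rot: [-3.142, 0.0, 0.21]
wrist_force: [0.7, -0.7, -1.0]
finger_gap: 70.5
finger_force: 0.0
[[327, 174], [327, 154], [327, 192], [291, 165], [365, 180], [326, 116]] [[9, 31, 83], [11, 25, 166], [9, 29, 143], [12, 43, 89], [14, 39, 138], [14, 40, 140]]
max() iterable argument is empty
max() iterable argument is empty
max() iterable argument is empty
max() iterable argument is empty
pos [441.   -4.3 219.4] rot [-1.800e+02  1.000e-02  1.205e+01] q6 1.27 shift [-0.12  0.05 -0.06] turn 0.01 t 34.2
```

```bash
python3 - <<'E'
from h import *
p=manip.camera_params("wrist"); im=cv2.imread("pics/w13.png")[:,:,::-1].copy()
b=cv2.medianBlur(im,5)
for hi in (31,33,35): m=plate(p,b,(0,0,40),(179,hi,255),12,(275,90,380,235)); cv2.imwrite(f"pics/m13_{hi}.png",m)
p6=cv2.resize(np.hstack([cv2.imread("pics/c13.png"),]),None,fx=.98,fy=.98); print(p6.shape)
E
```

```text
rect c [453.7 -10. ] size [108.8  53. ] yaw 12.0
 hole [452.7 -11.1] [452.2 -12.2] r 7.8
rect c [454.2 -10.4] size [113.   53.4] yaw 11.2
 hole [453.5 -12.8] [453.7 -13. ] r 3.8
rect c [454.1  -9.6] size [112.5  55.5] yaw 12.1
 hole [409.4 -20.1] [409.  -19.8] r 7.2
(564, 596, 3)
```

View pics/c13.png

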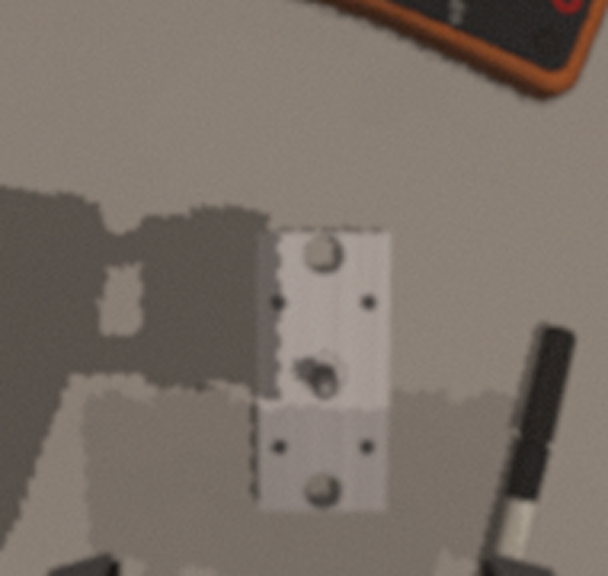

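The plate is aligned with the tool: holes at crop (323,253) and (322,489), stem in the middle. The marker at right stays clear of the fingers.

```bash
python3 - <<'E'
from h import *
p=manip.camera_params("wrist");s=manip.read_state()
f=lambda u,v:(230+u/3.2,60+v/3.2)
for n,uv in[("h1",(323,253)),("h2",(322,489)),("t",(325,231)),("b",(323,511)),("l",(259,400)),("r",(390,400)),("s1",(279,302)),("s2",(368,302)),("s3",(280,446)),("s4",(366,446))]:
    q=onplane(p,f(*uv),12,True)[0]; print(n,toolxy([*q,12],s).round(1))
E
```

```text
h1 [ 58.2   8.6 207.4]
h2 [-33.7   8.6 207.4]
t [ 66.5   9.3 207.4]
b [-42.7   9.1 207.4]
l [  1.9 -15.8 207.4]
r [  1.9  34.6 207.4]
s1 [ 39.6  -8.  207.4]
s2 [ 39.7  25.6 207.4]
s3 [-16.3  -7.8 207.4]
s4 [-16.3  25.6 207.4]
```

```bash
python3 -m creep '[[0.5,[1.2,0.88,1],0],[0.5,[1.2,0.88,5],0],[0.5,[1.2,0.88,10],0],[0.5,[1.2,0.88,14],0],[0.5,[1.2,0.88,17],0],[0.5,[1.2,0.88,19],0],[0.5,[1.2,0.88,20.2],0],[0.5,[1.2,0.88,20.2],0],[0.5,[1.2,0.88,20.2],0],[0.5,[1.2,0.88,20.2],0]]' 30; python3 -m creep '[[-1,[0,0,0],0],[-1,[0,0,0],0],[-1,[0,0,0],0],[-1,[0,0,0],0],[-1,[0,0,0],0],[-1,[0,0,0],0],[-1,[0,0,0],0],[-1,[0,0,0],0]]' 30;
python3 -m creep '[[-1,[0,0,-0.5],0],[-1,[0,0,-2],0],[-1,[0,0,-6],0],[-1,[0,0,-11],0],[-1,[0,0,-16],0],[-1,[0,0,-20],0],[-1,[0,0,-20],0],[-1,[0,0,-20],0],[-1,[0,0,-20],0]]'
python3 - <<'E'
from h import *
p,im=snap("wrist","w14.png")
np.save("p14.npy",p,allow_pickle=True);np.save("s14.npy",manip.read_state(),allow_pickle=True)
go(623.4,223.4,110,92)
E
```

```text
clock: 35.25
eef_pos: [455.3, -10.5, 18.5]
eef_rot: [3.141, -0.002, 0.21]
wrist_force: [0.6, -0.4, -0.5]
finger_gap: 71.0
finger_force: 0.0
clock: 36.05
eef_pos: [454.7, -10.5, 17.8]
eef_rot: [3.141, -0.0, 0.21]
wrist_force: [-1.3, -0.1, 5.3]
finger_gap: 49.5
finger_force: 30.0
clock: 36.95
eef_pos: [453.9, -10.4, 215.9]
eef_rot: [-3.141, 0.003, 0.21]
wrist_force: [-1.1, 0.3, -2.4]
finger_gap: 49.7
finger_force: 30.0
pos [453.9 -10.4 215.8] rot [-1.7995e+02  1.7000e-01  1.2010e+01] q6 1.26 shift [ 21.48 -19.33  10.54] turn -16.0 t 37.0
```

```bash
python3 -m creep '[[-1,[1.5,-1.3,0],-0.5],[-1,[4,-3.6,0],-2],[-1,[6.5,-6,0],-3.7],[-1,[9,-8.2,0],-5.4],[-1,[11.5,-10.5,0],-7.1],[-1,[14,-12.7,0],-8.8],[-1,[16.5,-15,0],-10.5],[-1,[19,-17,2],-12.2],[-1,[20.5,-18.5,5],-13.9],[-1,[21.5,-19.3,8],-15.5],[-1,[21.5,-19.3,10],-16],[-1,[21.5,-19.3,10.7],-16]]'
python3 -m creep '[[-1,[0,0,0],0],[-1,[0,0,0],0],[-1,[0,0,0],0],[-1,[0,0,0],0],[-1,[0,0,0],0],[-1,[0,0,0],0],[-1,[0,0,0],0]]'
python3 - <<'E'
from h import *
p,im=snap("wrist","w15.png");np.save("p15.npy",p,allow_pickle=True);s=manip.read_state();np.save("s15.npy",s,allow_pickle=True)
go(623.4,223.4,59.8,92)
print(p)
# front region: bright plate vs hole dark
hsv=cv2.cvtColor(cv2.medianBlur(im,3),cv2.COLOR_RGB2HSV)
print(hsv[140:200:3,300:350:3,2]); print(hsv[140:200:3,300:350:3,1])
E
```

```text
clock: 38.2
eef_pos: [623.1, 222.8, 105.9]
eef_rot: [-3.135, 0.002, 1.607]
wrist_force: [0.0, -0.0, -1.4]
finger_gap: 49.5
finger_force: 30.0
clock: 38.9
eef_pos: [624.7, 223.1, 110.6]
eef_rot: [3.141, -0.0, 1.606]
wrist_force: [0.3, -0.0, -1.9]
finger_gap: 49.3
finger_force: 30.0
pos [624.7 223.1 110.5] rot [179.99  -0.    92.01] q6 0.25 shift [ 0.04 -0.13  5.07] turn 0.0 t 39.0
{'fovy': 65.70646984690485, 'cx': 323.53851068664557, 'cy': 205.46436240441545, 'origin': array([622.14999374, 297.99776156, 276.67170431]), 'attitude': array([ 2.88175814e+00, -1.20922552e-03,  3.56183023e-02])}
[[123 120 121 119  66  42  31  31  31  33  48  91 119 117 119 100  57]
 [118 121 121 119  42  37  36  37  37  37  33  87 118 117 118 102  37]
 [101 107 116 118  40  38  37  37  38  37  35  88 117 116 119 102  40]
 [ 82  86  92  87  60  59  57  57  55  56  56  82 105 106 108  92  57]
 [ 62  61  61  62  60  65  69  65  67  74  75  74  76  79  82  81  82]
 [ 61  61  61  61  60  47  53  59  56  49  59  63  62  62  67  65  72]
 [ 61  60  61  60  54  41  58  59  58  45  54  61  61  61  61  62  63]
 [ 66  
[... 1637 characters left out ...]
 27  28  40 138 102  73  82 149 150  78  30  28  28  28  26]
 [ 30  33  30  28  85 155 152 149 149 160 145 140  37  28  30  28  29]
 [ 29  29  27  31  81 153 151 151 149 150 157 145  37  26  28  28  29]
 [ 30  30  27  28  39 140 156 149 150 146 145  96  26  28  28  28  27]
 [ 30  27  27  28  25  52 140 159 145 149 100  30  32  28  28  30  27]
 [ 27  30  28  28  29  27  34  70  78  39  37  31  29  30  26  28  27]
 [ 27  26  30  28  28  26  27  31  25  27  32  32  28  26  30  26  29]
 [ 29  29  27  28  27  27  27  28  26  27  29  27  26  28  28  29  26]
 [ 27  27  24  28  27  27  27  27  26  26  27  29  29  28  28  29  27]
 [ 27  29  30  25  27  27  30  30  30  28  29  27  28  28  28  29  29]]
```

```bash
python3 - <<'E'
from h import *
p=np.load("p15.npy",allow_pickle=True).item();s=np.load("s15.npy",allow_pickle=True).item()
im=cv2.imread("pics/w15.png"); T=s["eef_pos"][2]
g=cv2.medianBlur(im,3).max(2); m=np.zeros_like(g); m[165:195,305:342]=(g[165:195,305:342]<77)*255
cs,_=cv2.findContours(m,cv2.RETR_EXTERNAL,cv2.CHAIN_APPROX_NONE);c=max(cs,key=cv2.contourArea)
q=onplane(p,c[:,0],T-5.8,True);cc,r=cv2.minEnclosingCircle(q.astype(np.float32));print(cv2.boundingRect(c),np.round(cc,1),r,toolxy([*cc,T-5.8],s).round(1))
print("tip",onplane(p,(320,171),72,True))
# plate side edges rows 175..
for v in (180,200,215): print(v,g[v,275:290],g[v,362:378])
print(g[155:170,340])
E
```

```text
(311, 165, 26, 24) [623.2 269.2] 7.299035549163818 [46.2  0.   5.8]
tip [[621.12986869 267.31294642]]
180 [50 50 51 56 68 82 86 86 84 82 82 83 85 86 86] [107 108 109 109 107  97  70  44  44  49  89 122 132 132 132 131]
200 [50 51 51 52 60 74 83 86 86 85 84 84 84 84 85] [ 91  97 101 101  91  86  62  53  53  73 107 128 131 132 131 132]
215 [51 53 53 53 54 64 77 85 86 86 86 85 85 85 85] [ 83  83  83  82  74  63  51  51  65  97 123 131 131 131 130 130]
[ 65  61  60  60  60  62  69  83 101 111 112 111 111 111 111]
```

```bash
python3 -m creep '[[-1,[0.12,-0.11,0],0],[-1,[0.12,-0.11,0.5],0],[-1,[0.12,-0.11,1],0],[-1,[0.12,-0.11,1.4],0],[-1,[0.12,-0.11,1.6],0],[-1,[0.12,-0.11,1.6],0],[-1,[0.12,-0.11,1.6],0],[-1,[0.12,-0.11,1.6],0],[-1,[0.12,-0.11,1.6],0]]'
python3 - <<'E'
from h import *
p,im=snap("wrist","w16.png");s=manip.read_state();T=s["eef_pos"][2];go(623.6,224.3,59.8,92)
b=cv2.medianBlur(im,3)
print("tip px",proj(p,[[622.1,270.4,72],[622.1,270.4,62]],True).round(1),"hole px",proj(p,[[*(R.from_euler("xyz",s["eef_rot"]).apply([46.2,0,5.8])+s["eef_pos"])]],True).round(1))
hsv=cv2.cvtColor(b,cv2.COLOR_RGB2HSV)
print(hsv[160:194:2,306:342:2,2]); print(hsv[160:194:2,306:342:2,1])
E
```

```text
clock: 39.85
eef_pos: [623.6, 224.2, 94.7]
eef_rot: [3.141, -0.0, 1.606]
wrist_force: [0.9, -0.2, -1.5]
finger_gap: 49.7
finger_force: 30.0
pos [623.6 224.2  94.6] rot [179.98  -0.    92.01] q6 0.25 shift [ 0.01 -0.    3.48] turn 0.0 t 39.9
tip px [[323.2 171.9]
 [323.2 169.6]] hole px [[323.  176.4]]
[[ 62  63  63  62  59  53  58  61  63  63  60  57  55  61  61  61  61  62]
 [ 75  75  74  75  75  74  74  74  73  74  77  82  82  82  82  85  84  83]
 [ 85  83  83  83  84  83  81  78  74  74  80  96  98 103 106 111 111 111]
 [ 86  85  84  85  84  76  67  63  66  68  69  69  77  95 108 111 112 113]
 [ 86  85  84  82  74  64  61  61  62  68  68  64  67  72  96 110 112 112]
 [ 86  85  83  78  62  60  61  60  57  62  67  64  58  59  74 103 111 111]
 [ 87  85  81  70  62  56  59  60  55  57  62  61  55  58  66  97 110 113]
 [ 87  85  79  64  61  57  55  58  56  58  61  57  58  60  62  83 107 113]
 [ 86  84  79  65  60  60  59  59  57  58  59  60  61  61  61  78 106 113]
 [ 86  84  80  67  60  60  60  60  62  60  61  61  61  62  61  77 106 112]
 [ 86  84  81  70  63  61  61  61  62  61  60  
[... 1054 characters left out ...]
145 153 111  37  24  29]
 [ 30  27  29  67 149 153 147 108  72  66 125 145 155 150 109  36  26  29]
 [ 30  27  32  53 132 149 157 153 148 145 146 155 155 144  84  30  26  27]
 [ 27  27  28  33  73 146 146 146 148 146 145 150 150 103  42  27  31  27]
 [ 29  27  30  30  37  73 127 144 148 149 149 142 109  39  28  27  28  28]
 [ 29  29  24  32  26  37  53 107 132 130 103  80  39  35  28  33  28  28]
 [ 28  26  29  30  25  26  33  34  42  42  34  33  34  29  32  28  30  27]
 [ 28  26  29  26  29  33  23  28  31  31  20  28  25  30  24  28  28  30]
 [ 30  30  27  27  27  27  27  27  33  27  25  26  27  26  29  28  28  28]
 [ 27  27  27  27  30  27  27  27  30  27  26  24  27  31  26  28  25  28]]
```

```bash
python3 -m creep '[[-1,[0,0,0.4],0],[-1,[0,0,0.8],0],[-1,[0,0,1.2],0],[-1,[0,0,1.6],0],[-1,[0,0,1.6],0],[-1,[0,0,1.6],0]]'; python3 -m creep '[[-1,[0,0,0.4],0],[-1,[0,0,0.8],0],[-1,[0,0,1.1],0],[-1,[0,0,1.3],0],[-1,[0,0,1.4],0],[-1,[0,0,1.4],0],[-1,[0,0,1.4],0]]'
```

```text
clock: 40.5
eef_pos: [623.6, 224.2, 78.3]
eef_rot: [-3.141, 0.0, 1.606]
wrist_force: [0.3, -0.4, -1.1]
finger_gap: 49.8
finger_force: 30.0
clock: 41.2
eef_pos: [623.6, 224.3, 64.6]
eef_rot: [3.141, -0.0, 1.606]
wrist_force: [1.1, 0.0, -1.2]
finger_gap: 49.9
finger_force: 30.0
```

```bash
python3 -m creep '[[-1,[0,0,0.1],0],[-1,[0,0,0.2],0],[-1,[0,0,0.28],0],[-1,[0,0,0.33],0],[-1,[0,0,0.33],0],[-1,[0,0,0.33],0]]';python3 -m creep '[[-1,[0,0,0.03],0],[-1,[0,0,0.06],0],[-1,[0,0,0.06],0],[-1,[0,0,0.06],0]]';python3 -m creep '[[-1,[0,0,0.03],0],[-1,[0,0,0.05],0],[-1,[0,0,0.05],0]]'
```

```text
clock: 41.8
eef_pos: [623.6, 224.2, 61.2]
eef_rot: [-3.142, 0.0, 1.606]
wrist_force: [0.0, -0.0, -1.5]
finger_gap: 49.6
finger_force: 30.0
clock: 42.2
eef_pos: [623.6, 224.2, 60.6]
eef_rot: [-3.142, -0.0, 1.606]
wrist_force: [0.5, 0.0, -2.0]
finger_gap: 49.5
finger_force: 30.0
clock: 42.5
eef_pos: [623.6, 224.2, 60.0]
eef_rot: [-3.142, -0.0, 1.606]
wrist_force: [0.1, 0.0, -1.1]
finger_gap: 49.6
finger_force: 30.0
```

```bash
python3 -m creep '[[-1,[0,0,0.03],0],[-1,[0,0,0.05],0],[-1,[0,0,0.05],0],[-1,[0,0,0.05],0]]'
```

```text
clock: 42.9
eef_pos: [623.6, 224.2, 59.8]
eef_rot: [3.141, -0.0, 1.606]
wrist_force: [-2.3, -1.0, 2.9]
finger_gap: 49.8
finger_force: 30.0
```

```bash
python3 -m creep '[[0.5,[0,0,0],0],[0.5,[0,0,0],0],[0.5,[0,0,0],0],[0.5,[0,0,0],0],[0.5,[0,0,-1],0],[0.5,[0,0,-5],0],[0.5,[0,0,-10],0],[0.5,[0,0,-14],0],[0.5,[0,0,-16],0],[0.5,[0,0,-16],0],[0.5,[0,0,-16],0],[0.5,[0,0,-16],0]]' 20
python3 - <<'E'
from h import *
p,im=snap("wrist","w17.png");np.save("p17.npy",p,allow_pickle=True);s=manip.read_state();np.save("s17.npy",s,allow_pickle=True)
print("expect",proj(p,[[623.7,224.4,85],[623.7,224.4,54],[622.1,270.4,72],[625.3,178.4,72]],True).round(1))
b=cv2.medianBlur(im,3)
for hi in (33,36): plate(p,b,(0,0,70),(179,hi,255),54,(240,80,410,320))
go(433,165,220,92)
c=cv2.resize(im[100:290,250:400],None,fx=3.1,fy=3.1,interpolation=cv2.INTER_CUBIC); cv2.imwrite("pics/c17.png",np.clip(1.5*c[:,:,::-1].astype(float),0,255).astype(np.uint8))
E
```

```text
clock: 44.1
eef_pos: [623.1, 224.1, 217.9]
eef_rot: [-3.139, 0.001, 1.606]
wrist_force: [0.6, -0.7, 0.0]
finger_gap: 70.5
finger_force: 0.0
expect [[324.  200.7]
 [324.  193.8]
 [324.1 153.3]
 [324.  239.2]]
rect c [625.8 220.9] size [ 72.3 117.8] yaw -89.5
 hole [627.3 178.2] [627.2 178.2] r 7.8
 hole [625.8 222.3] [625.9 222.5] r 8.5
 mid [626.5 200.2] dist 44.2 yaw -88.1
rect c [624.  223.8] size [ 75.8 126.3] yaw -89.5
 hole [627.5 178.1] [627.2 178.7] r 7.6
 hole [625.5 223.1] [625.9 223.1] r 5.7
 mid [626.5 200.6] dist 45.1 yaw -87.5
pos [623.1 224.1 217.9] rot [-1.7986e+02  4.0000e-02  9.2010e+01] q6 0.25 shift [ -5.24 -19.21  -0.16] turn 0.0 t 44.1
```

View pics/c17.png

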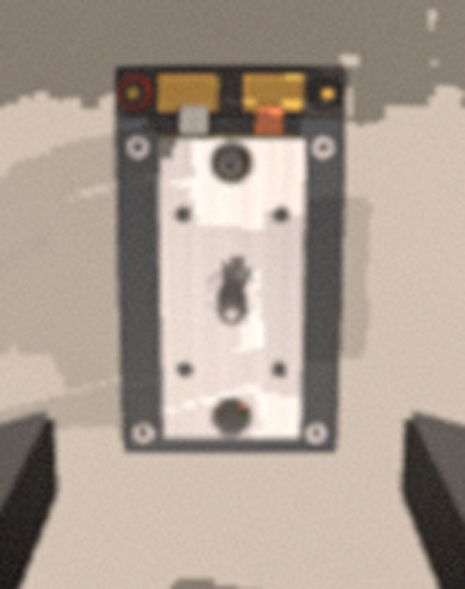

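The stack looks right: both posts are centred in the plate's holes, the tabs reach over the strip, and the stem tip is at crop (231,313), i.e. where expected. Next is the weight.

```bash
python3 -m creep '[[1,[-0.5,-2,0],0],[1,[-1.5,-6,0],0],[1,[-3,-11,0],0],[1,[-4,-15,0],0],[1,[-5,-18,0],0],[1,[-5.2,-19.2,0],0],[1,[-5.2,-19.2,0],0],[1,[-5.2,-19.2,0],0],[1,[-5.2,-19.2,0],0],[1,[-5.2,-19.2,0],0]]'
python3 - <<'E'
from h import *
p,im=snap("wrist","w18.png");np.save("p18.npy",p,allow_pickle=True);s=manip.read_state();np.save("s18.npy",s,allow_pickle=True)
p17=np.load("p17.npy",allow_pickle=True).item();print("stem",onplane(p17,(250+231/3.1,100+313/3.1),85,True))
u,v=proj(p,[[433,189,22]],True)[0].astype(int);print(u,v)
b=cv2.medianBlur(im,3)
hsv=cv2.cvtColor(b,cv2.COLOR_RGB2HSV)
print(hsv[v-45:v+45:5,u-50:u+50:5,1]);print(hsv[v-45:v+45:5,u-50:u+50:5,2])
E
```

```text
clock: 45.15
eef_pos: [434.0, 165.6, 219.1]
eef_rot: [-3.141, 0.0, 1.606]
wrist_force: [0.0, 0.1, 0.7]
finger_gap: 93.9
finger_force: 0.0
stem [[624.17783224 224.14417414]]
323 168
[[38 38 38 40 35 38 40 38 41 40 40 38 38 40 38 40 43 41 38 40]
 [38 40 41 38 38 40 41 38 40 40 38 40 40 36 40 39 40 40 40 40]
 [38 42 38 37 38 43 37 37 35 39 39 39 37 39 37 39 39 40 39 39]
 [37 37 38 35 39 38 38 37 38 37 37 39 39 39 39 39 38 40 39 39]
 [38 37 39 38 38 36 38 37 38 39 32 37 38 40 39 37 38 38 40 37]
 [38 36 40 38 40 36 38 41 30 28 27 30 27 34 39 38 40 38 37 38]
 [36 36 38 36 38 38 41 28 30 29 30 28 28 29 39 40 40 38 38 38]
 [36 36 37 37 38 37 31 29 28 29 33 29 29 31 30 36 37 40 38 36]
 [38 40 36 40 39 40 29 30 29 34 41 32 31 31 29 36 38 37 41 37]
 [40 41 39 38 38 38 31 31 29 40 38 41 30 29 30 36 40 35 37 37]
 [40 39 39 40 38 38 30 30 29 29 39 36 28 31 30 40 40 38 38 39]
 [38 38 40 38 38 38 29 30 30 31 29 29 29 31 28 38 38 36 38 40]
 [38 38 38 39 38 38 38 30 31 29 30 32 30 28 35 37 39 39 38 38]
 [38 38 38 38 40 38 40 40 29 29 28 27 26 36 39 37 37 39 36 37]
 [38 38 38 38 38 38 40 38 38 36 34 39
[... 1046 characters left out ...]
 129 130
  130 143]
 [129 130 130 129 129 127 152 152 139  87  72  77 117 146 143 120 129 129
  129 138]
 [129 128 129 129 129 129 130 153 152 131 113 123 151 150 144 129 129 129
  129 134]
 [129 129 129 130 128 128 128 151 150 149 151 168 169 166 124 130 130 130
  129 133]
 [128 129 128 129 129 129 129 127 141 157 157 177 166 127 130 130 130 130
  129 143]
 [129 129 129 129 129 129 129 129 129 126 128 145 147 133 130 129 130 130
  130 143]
 [128 129 129 129 129 129 129 129 130 129 139 147 147 132 130 130 130 130
  130 144]
 [129 129 129 129 128 130 129 129 130 130 130 130 130 131 130 129 130 130
  130 147]
 [129 129 128 128 128 128 129 130 129 130 130 132 131 130 130 130 130 130
  130 146]]
```

```bash
python3 - <<'E'
from h import *
p=np.load("p18.npy",allow_pickle=True).item();s=np.load("s18.npy",allow_pickle=True).item()
im=cv2.imread("pics/w18.png")[:,:,::-1].copy(); hsv=cv2.cvtColor(cv2.medianBlur(im,5),cv2.COLOR_RGB2HSV)
m=np.zeros((400,640),np.uint8); sub=(slice(130,205),slice(285,362)); m[sub]=(hsv[sub][...,1]<34)*255
cs,h=cv2.findContours(m,cv2.RETR_CCOMP,cv2.CHAIN_APPROX_NONE)
for i,c in enumerate(cs):
    if cv2.contourArea(c)>40:
        for z in (22,):
            q=onplane(p,c[:,0],z,True).astype(np.float32);cc,r=cv2.minEnclosingCircle(q);(e,ax,_)=cv2.fitEllipse(q);print(h[0][i][3],cv2.boundingRect(c),np.round(cc,1),round(r,1),np.round(e,1),np.round(ax,1))
go(433,189,17,92)
E
```

```text
-1 (299, 145, 50, 47) [433.8 190.4] 30.0 [433.5 189.8] [55.  56.2]
2 (316, 159, 17, 18) [434.5 190.5] 10.5 [434. 190.] [16.8 19. ]
pos [433.9 165.6 219.1] rot [-1.7996e+02  1.0000e-02  9.2010e+01] q6 0.25 shift [2.340e+00 1.000e-02 2.021e+01] turn 0.0 t 45.2
```

```bash
python3 -m creep '[[1,[2.44,0,1],0],[1,[2.44,0,5],0],[1,[2.44,0,10],0],[1,[2.44,0,14],0],[1,[2.44,0,17],0],[1,[2.44,0,19],0],[1,[2.44,0,20.2],0],[1,[2.44,0,20.2],0],[1,[2.44,0,20.2],0],[1,[2.44,0,20.2],0]]' 40; python3 -m creep '[[-1,[0,0,0],0],[-1,[0,0,0],0],[-1,[0,0,0],0],[-1,[0,0,0],0],[-1,[0,0,0],0],[-1,[0,0,0],0],[-1,[0,0,0],0],[-1,[0,0,0],0]]' 40;
python3 -m creep '[[-1,[0,0,-0.5],0],[-1,[0,0,-2],0],[-1,[0,0,-5],0],[-1,[0,0,-9],0],[-1,[0,0,-13],0],[-1,[0,0,-15],0],[-1,[0,0,-15],0],[-1,[0,0,-15],0],[-1,[0,0,-15],0]]'
python3 - <<'E'
from h import *
p,im=snap("wrist","w19.png")
np.save("p19.npy",p,allow_pickle=True);s=manip.read_state();np.save("s19.npy",s,allow_pickle=True)
go(624.2,224.1,125,92)
T=s["eef_pos"];q=proj(p,[[T[0],T[1],T[2]+4]],True)[0];print(q)
u,v=q.astype(int);g=cv2.medianBlur(im,3).max(2);print(g[v-40:v+40:4,u-40:u+40:4])
E
```

```text
clock: 46.2
eef_pos: [433.3, 190.1, 18.6]
eef_rot: [3.14, -0.001, 1.606]
wrist_force: [-0.6, -0.2, 0.3]
finger_gap: 93.6
finger_force: 0.0
clock: 47.0
eef_pos: [432.7, 189.9, 17.6]
eef_rot: [3.142, -0.0, 1.606]
wrist_force: [0.5, -1.0, 0.8]
finger_gap: 54.4
finger_force: 40.0
clock: 47.9
eef_pos: [431.9, 189.6, 165.8]
eef_rot: [-3.139, 0.001, 1.606]
wrist_force: [0.0, 0.3, -4.7]
finger_gap: 54.7
finger_force: 40.0
pos [432.  189.7 166. ] rot [-1.7984e+02  5.0000e-02  9.2010e+01] q6 0.3 shift [ 2.77 19.34  4.04] turn 0.0 t 48.0
[323.19451044 259.19994136]
[[138 133  67  67  71  78  80  80  79  79  79  80  78  79  80  78  75  70
   67 120]
 [138  74  68  77  79  79  79  79  80  78  79  79  80  80  79  79  80  79
   70  67]
 [ 96  68  79  78  79  79  78  79  77  78  77  77  77  78  78  77  78  79
   80  74]
 [ 70  76  77  77  78  77  78  79  79  79  79  80  81  80  81  79  80  79
   81  79]
 [ 76  80  80  80  81  79  81  80  79  79  78  78  79  78  79  78  79  78
   79  79]
 [ 78  77  77  78  78  79  78  79  78  77  77  77  84  99  81  78  78  79
   78  78]
 [ 78  78  77  76  78  77  77
[... 461 characters left out ...]
 150 160
  157 155]
 [ 96 161 161 164 164 129 115  92  69  66  67  67  68  90 110 126 149 154
  150 148]
 [160 160 160 161 161 141 118 107  94  83  79  82  92 109 120 136 152 151
  148 146]
 [153 155 155 157 159 158 138 120 113 108 106 109 116 125 140 154 155 153
  150 148]
 [144 156 157 158 160 160 161 154 135 133 132 136 140 149 158 158 155 154
  151 149]
 [145 153 158 160 161 161 162 163 161 159 156 157 157 157 153 152 149 147
  143 141]
 [158 140 149 152 152 151 151 152 153 151 152 150 150 149 147 145 143 142
  139 130]
 [157 157 136 143 148 149 149 150 151 151 152 151 151 150 150 148 146 144
  138 157]
 [157 156 156 154 141 149 153 154 152 153 153 152 152 148 147 144 137 150
  158 157]]
```

```bash
python3 - <<'E'
from h import *
p=np.load("p19.npy",allow_pickle=True).item();s=np.load("s19.npy",allow_pickle=True).item()
im=cv2.imread("pics/w19.png"); T=s["eef_pos"]; g=cv2.medianBlur(im,3).max(2)
M=R.from_euler("xyz",s["eef_rot"]).as_matrix()
pr=lambda x,y,z: proj(p,[T+M@[x,y,z]],True)[0].round(1)
print("top rim bore f,b,l,r",[pr(8,0,-4.4),pr(-8,0,-4.4),pr(0,-8,-4.4),pr(0,8,-4.4)])
print("bottom rim bore",[pr(8,0,17.6),pr(-8,0,17.6),pr(0,-8,17.6),pr(0,8,17.6)])
print("outer top f,b",pr(29,0,-4.4),pr(-29,0,-4.4),"bottom f",pr(29,0,17.6))
print("col",g[190:330:1,323]); print("row 255",g[255,275:372]); print("row 275",g[275,275:372])
E
```

```text
top rim bore f,b,l,r [array([323.2, 246.6]), array([323.2, 271.9]), array([309.2, 259.4]), array([337.2, 259.5])]
bottom rim bore [array([323.2, 233.3]), array([323.2, 256.4]), array([310.7, 245. ]), array([335.7, 245. ])]
outer top f,b [323.2 210.8] [323.2 302. ] bottom f [323.2 200.9]
col [139 138 139 138 139 139 139 139 139 139 139 138 138 128 106  80  68  66
  66  66  67  69  71  72  78  83  83  80  79  79  79  79  79  79  79  79
  77  77  77  78  78  79  80  80  80  78  78  77  78  77  77  76  74  74
  74  98 133 155 157 158 158 157 158 157 157 157 158 157 157 155 141 108
  78  64  64  65  66  67  69  69  70  79  85  92  99 106 112 121 128 132
 140 147 154 156 157 155 153 152 151 150 151 152 153 153 153 153 151 149
 147 145 142 142 146 156 158 158 158 141  95  47  41  41  42  42  42  42
  43  44  44  43  43  43  44  44  44  45  44  44  44  44]
row 255 [ 41  60  74  78  78  78  78  78  78  78  77  77  77  77  76  77  83  93
 117 120 120 119 118 116 115 110 100  99  95  95 103 108 103  93  89  87
  87 113 139 152 156 158 158 157 157 157 157 157 157 157 157 158 157 158
 158 158 158 157 154 138 107  86  84  86  93  90  88  83  79  78  78  78
  78  78  77  77  78  78  79  78  78  78  78  78  78  78  78  77  78  78
  78  78  77  78  77  74  61]
row 275 [ 81 127 140 138 134 132 140 151 153 153 155 155 155 155 155 156 155 156
 156 156 157 157 158 158 159 159 159 158 158 155 152 144 138 132 126 124
 120 120 120 115 113 113 111 110 108 107 105 105 106 106 106 108 109 110
 114 116 116 116 120 121 125 128 132 133 140 144 148 152 154 156 156 156
 155 155 155 153 153 152 152 151 150 150 150 149 148 148 147 146 146 146
 143 138 132 133 135 140 131]
```

```bash
python3 -m creep '[[-1,[0.3,2,0],0],[-1,[1,5.5,0],0],[-1,[1.5,9.5,0],0],[-1,[2,13.5,0],0],[-1,[2.5,17,0],0],[-1,[2.8,19.3,0.5],0],[-1,[2.8,19.3,2.5],0],[-1,[2.8,19.3,4],0],[-1,[2.8,19.3,4.5],0],[-1,[2.8,19.3,4.5],0],[-1,[2.8,19.3,4.5],0],[-1,[2.8,19.3,4.5],0]]'
python3 -m creep '[[-1,[0,0,0],0],[-1,[0,0,0],0],[-1,[0,0,0],0],[-1,[0,0,0],0]]'
python3 - <<'E'
from h import *
p,im=snap("wrist","w20.png");s=manip.read_state();np.save("p20.npy",p,allow_pickle=True);np.save("s20.npy",s,allow_pickle=True)
go(623.9,224.4,71.6,92)
print("stem px",proj(p,[[624.0,224.2,85],[624,224.2,75],[624,224.2,54]],True).round(1))
g=cv2.medianBlur(im,3).max(2);print(g[236:290:3,302:346:3])
E
```

```text
clock: 49.15
eef_pos: [624.8, 224.8, 123.7]
eef_rot: [3.14, -0.0, 1.606]
wrist_force: [0.6, -0.4, -3.6]
finger_gap: 54.6
finger_force: 40.0
clock: 49.55
eef_pos: [624.6, 224.7, 122.6]
eef_rot: [3.142, -0.0, 1.606]
wrist_force: [-0.3, -0.2, -4.0]
finger_gap: 54.9
finger_force: 40.0
pos [624.5 224.7 122.6] rot [180.    -0.    92.01] q6 0.26 shift [-0.03 -0.07  5.1 ] turn 0.0 t 49.6
stem px [[322.2 234.8]
 [322.3 230.1]
 [322.3 221.3]]
[[ 74  74  73  73  73  73  73  72  73  72  74  72  74  74  72]
 [ 73  73  73  73  72  73  75  75  74  74  74  73  73  74  73]
 [ 73  73  72  72  71  70  91 103 103 106 107 116 138 145 143]
 [ 72  71  70  69  68  70  88  99  94  82  69  76  98 107 108]
 [ 73  71  70  68 101 157 166 163 163 156 123  68  70  70  72]
 [ 73  71  69  94 162 167 167 163 164 160 164 124  70  71  72]
 [ 74  72  80 102 164 165 166 163 164 160 165 136  75  70  73]
 [114 109  96  67 118 161 166 164 165 161 146  69  90 101  83]
 [120 110  94  62  60  89 133 145 144 111  67  59  90 111 120]
 [118 110  99  69  61  61  60  60  60  60  61  63  92 116 125]
 [127 116 103  82  63  62  63  61  63  63  63  78  97 111 123]
 [138 114 105  96  82  70  64  65  65  68  80  95 105 117 127]
 [146 124 112 105  96  89  82  80  84  90  97 107 116 126 141]
 [151 145 125 116 111 105 102 101 103 107 112 118 130 141 149]
 [152 153 147 137 127 123 121 121 124 125 131 135 147 151 150]
 [153 154 155 154 149 145 140 139 141 144 148 151 151 150 148]
 [152 154 153 153 154 151 151 149 150 149 148 145 144 143 140]
 [145 144 144 144 145 144 145 144 143 144 142 142 140 138 138]]
```

```bash
python3 -m creep '[[-1,[-0.03,-0.06,0],0],[-1,[-0.03,-0.06,0.6],0],[-1,[-0.03,-0.06,1.1],0],[-1,[-0.03,-0.06,1.5],0],[-1,[-0.03,-0.06,1.7],0],[-1,[-0.03,-0.06,1.7],0],[-1,[-0.03,-0.06,1.7],0],[-1,[-0.03,-0.06,1.7],0],[-1,[-0.03,-0.06,1.7],0]]'
python3 - <<'E'
from h import *
p,im=snap("wrist","w21.png");s=manip.read_state();np.save("p21.npy",p,allow_pickle=True);np.save("s21.npy",s,allow_pickle=True)
go(623.9,224.4,71.6,92)
print("stem px",proj(p,[[624.0,224.2,85],[624,224.2,75],[624,224.2,54]],True).round(1))
g=cv2.medianBlur(im,3).max(2);print(g[238:268:2,306:342:2])
E
```

```text
clock: 50.5
eef_pos: [624.0, 224.4, 105.8]
eef_rot: [3.141, -0.0, 1.606]
wrist_force: [-0.2, -0.2, -3.9]
finger_gap: 54.8
finger_force: 40.0
pos [624.  224.4 105.7] rot [ 1.7998e+02 -1.0000e-02  9.2010e+01] q6 0.25 shift [ 0.   -0.01  3.41] turn 0.0 t 50.5
stem px [[323.  243.4]
 [323.  237.9]
 [323.  227.9]]
[[ 73  73  73  73  74  74  74  73  74  74  74  73  73  73  73  73  74  74]
 [ 73  75  74  73  73  75  82  82  81  80  80  80  82  83  81  75  75  74]
 [ 74  74  73  72  72  87 107 107 106 107 107 106 105 114 116 103 109 112]
 [ 73  72  71  70  69  76  83  82  84  82  82  82  86  99 114 118 127 136]
 [ 72  71  71  69  68  69  70  70  74  79  76  71  69  71  73  74  77  88]
 [ 72  70  69  68  77  84  89  87  81  86  87  84  82  71  68  68  70  71]
 [ 70  70  69  98 143 152 153 153 152 151 148 117 103 106  98  72  70  71]
 [ 71  70  79 144 165 166 167 167 166 164 165 160 157 162 147 109  70  71]
 [ 72  75  79 134 165 165 167 167 165 164 165 164 160 165 159  97  73  72]
 [101  91  77  90 145 165 167 167 164 164 165 164 161 159 119  75  79  84]
 [107  93  68  62  89 135 163 166 165 164 165 164 155 121  70  65  91 102]
 [107  94  74  61  61  72 108 132 143 144 142 131  94  66  61  64  91 110]
 [108  97  77  62  61  61  62  62  73  71  68  62  61  61  62  66  92 109]
 [112 101  84  64  61  62  62  62  61  61  60  61  62  62  63  78  97 109]
 [113 104  90  78  64  63  63  63  62  63  63  64  64  64  72  88 102 109]]
```

```bash
python3 -m creep '[[-1,[0,0,0.2],0],[-1,[0,0,0.4],0],[-1,[0,0,0.6],0],[-1,[0,0,0.8],0],[-1,[0,0,0.8],0],[-1,[0,0,0.8],0]]'
python3 - <<'E'
from h import *
p,im=snap("wrist","w22.png");s=manip.read_state();print(s["wrist_force"].round(1))
go(623.9,224.4,71.6,92)
print("stem px",proj(p,[[624.0,224.2,85],[624,224.2,75],[624,224.2,54]],True).round(1))
g=cv2.medianBlur(im,3).max(2);print(g[238:268:2,306:342:2])
E
```

```text
clock: 51.15
eef_pos: [624.0, 224.3, 97.5]
eef_rot: [-3.142, -0.0, 1.606]
wrist_force: [0.1, -0.2, -3.6]
finger_gap: 55.1
finger_force: 40.0
[-1.3 -0.5 -3.7]
pos [624.  224.4  97.6] rot [179.99  -0.    92.01] q6 0.25 shift [ 0.   -0.01  2.6 ] turn 0.0 t 51.2
stem px [[323.1 248.3]
 [323.1 242.4]
 [323.1 231.6]]
[[ 75  75  74  74  74  74  74  75  75  76  75  75  74  74  73  75  75  75]
 [ 75  76  74  74  74  74  74  83 109 109 110 112 110  89  83  87  89  89]
 [ 75  74  73  73  71  72  72  83 106 107 109 113 119 112 115 120 134 146]
 [ 72  72  72  70  69  70  69  68  70  69  69  76  84  85  86  90 113 141]
 [ 72  71  71  69  69  70  71  76  80  78  76  72  70  70  69  71  72  78]
 [ 74  71  70  69  71  82  85  89  88  87  87  81  80  74  69  69  71  71]
 [ 72  71  69  71  82  86  91  93  90  88  88  86  85  85  77  70  70  71]
 [ 72  72  72  81  85  87  89  91  91  91  89  87  84  86  87  72  70  71]
 [ 79  85  76  77  86  88  88  87  87  87  88  86  85  86  85  71  80  76]
 [106  99  73  68  86 107 110 110 100  91 107 107 107  96  75  69  94 102]
 [110  94  69  61  82 125 148 160 146 125 152 157 139 111  66  64  93 109]
 [110  95  73  62  63  71 107 138 139 134 143 133  93  67  61  65  90 110]
 [111  99  77  62  62  62  62  62  74  71  67  61  61  62  62  66  94 110]
 [112 103  84  63  62  63  62  61  61  61  61  62  63  62  63  75  96 110]
 [115 105  90  76  66  63  64  64  64  63  63  63  63  64  75  89 101 110]]
```

```bash
python3 -m creep '[[-1,[0,0,0.2],0],[-1,[0,0,0.4],0],[-1,[0,0,0.6],0],[-1,[0,0,0.8],0],[-1,[0,0,0.8],0],[-1,[0,0,0.8],0]]'
python3 - <<'E'
from h import *
p,im=snap("wrist","w23.png");s=manip.read_state();print(s["wrist_force"].round(1))
go(623.9,224.4,71.6,92)
print("stem px",proj(p,[[624.0,224.2,85],[624,224.2,75],[624,224.2,54]],True).round(1))
g=cv2.medianBlur(im,3).max(2);print(g[240:272:2,306:342:2])
E
```

```text
clock: 51.8
eef_pos: [623.9, 224.3, 89.5]
eef_rot: [-3.141, 0.0, 1.606]
wrist_force: [0.7, -0.1, -3.3]
finger_gap: 54.9
finger_force: 40.0
[-0.7  0.2 -3.4]
pos [624.  224.4  89.6] rot [180.    -0.    92.01] q6 0.25 shift [ 0.   -0.01  1.8 ] turn 0.0 t 51.9
stem px [[323.1 253.5]
 [323.1 247.1]
 [323.1 235.5]]
[[ 75  75  75  75  74  74  73  74  73  81 105 112 116 123 126 133 134 133]
 [ 75  75  75  73  72  71  72  70  70  75 104 108 110 118 133 141 149 152]
 [ 74  74  72  71  70  70  70  69  69  69  69  69  68  71  84  88  94  98]
 [ 73  71  72  71  70  70  70  71  72  69  69  68  67  67  70  71  72  73]
 [ 73  72  70  69  70  70  78  78  76  76  75  71  68  71  70  70  71  73]
 [ 73  71  70  70  78  79  82  83  82  81  79  77  74  81  79  69  71  72]
 [ 72  71  73  83  85  84  86  87  87  86  84  82  81  87  86  74  72  72]
 [ 73  71  70  78  86  88  90  91  88  88  88  85  84  86  86  75  83  88]
 [ 79  80  69  66  81  89  92  93  91  90  89  88  85  85  75  69  95 106]
 [102  95  72  62  66  78  86  90  92  90  88  88  84  75  62  66  93 110]
 [107  96  73  61  61  62  71  79  81  81  83  78  67  63  62  66  93 111]
 [110  99  78  61  61  62  62  62  64  64  62  62  61  62  62  67  97 111]
 [112 104  84  66  63  63  63  63  62  62  63  63  62  62  64  78  99 109]
 [117 105  92  77  66  63  64  64  64  63  63  64  64  65  73  89 100 109]
 [116 107  98  87  77  71  65  65  65  65  65  65  67  75  88  98 105 113]
 [117 111 105  98  90  84  74  72  71  70  71  73  78  88  98 105 110 119]]
```

The underside is past the stem's nose with no contact force, so I lower on.

```bash
python3 -m creep '[[-1,[0,0,0.3],0],[-1,[0,0,0.6],0],[-1,[0,0,0.9],0],[-1,[0,0,1.2],0],[-1,[0,0,1.4],0],[-1,[0,0,1.5],0],[-1,[0,0,1.5],0],[-1,[0,0,1.5],0]]'; python3 -m creep '[[-1,[0,0,0.04],0],[-1,[0,0,0.08],0],[-1,[0,0,0.1],0],[-1,[0,0,0.1],0],[-1,[0,0,0.1],0]]'
```

```text
clock: 52.65
eef_pos: [624.0, 224.3, 74.7]
eef_rot: [3.141, -0.0, 1.606]
wrist_force: [-0.4, -0.9, -3.6]
finger_gap: 54.9
finger_force: 40.0
clock: 53.15
eef_pos: [624.0, 224.4, 73.5]
eef_rot: [3.142, -0.0, 1.606]
wrist_force: [0.1, 0.2, -3.4]
finger_gap: 54.5
finger_force: 40.0
```

```bash
python3 -m creep '[[-1,[0,0,0.04],0],[-1,[0,0,0.08],0],[-1,[0,0,0.1],0],[-1,[0,0,0.1],0],[-1,[0,0,0.1],0]]'; python3 -m creep '[[-1,[0,0,0.03],0],[-1,[0,0,0.06],0],[-1,[0,0,0.06],0],[-1,[0,0,0.06],0]]'; python3 -m creep '[[-1,[0,0,0.03],0],[-1,[0,0,0.04],0],[-1,[0,0,0.04],0]]'
```

```text
clock: 53.65
eef_pos: [623.9, 224.3, 72.6]
eef_rot: [-3.142, -0.0, 1.606]
wrist_force: [-0.9, 0.2, -3.4]
finger_gap: 54.5
finger_force: 40.0
clock: 54.05
eef_pos: [624.0, 224.3, 72.0]
eef_rot: [3.142, -0.0, 1.606]
wrist_force: [-0.8, -0.2, -4.0]
finger_gap: 54.5
finger_force: 40.0
clock: 54.35
eef_pos: [624.0, 224.4, 71.7]
eef_rot: [3.141, -0.0, 1.606]
wrist_force: [-0.5, -0.5, -1.7]
finger_gap: 54.8
finger_force: 40.0
```

```bash
python3 -m creep '[[-1,[0,0,0.03],0],[-1,[0,0,0.04],0],[-1,[0,0,0.04],0]]'; python3 -m creep '[[-0.5,[0,0,0],0],[0.3,[0,0,0],0],[0.7,[0,0,0],0],[0.7,[0,0,0],0],[0.7,[0,0,0],0],[0.7,[0,0,-1],0],[0.7,[0,0,-4],0],[0.7,[0,0,-8],0],[0.7,[0,0,-12],0],[0.7,[0,0,-15],0],[0.7,[0,0,-15],0],[0.7,[0,0,-15],0]]'
python3 - <<'E'
from h import *
p,im=snap("wrist","w24.png");go(623.9,224.4,71.6,92)
hsv=cv2.cvtColor(cv2.medianBlur(im,3),cv2.COLOR_RGB2HSV)
print(proj(p,[[624,224.3,76],[624,253.3,76],[624,195.3,76],[595,224.3,76],[653,224.3,76],[624,224.3,85]],True).round(0))
u,v=proj(p,[[624,224.3,76]],True)[0].astype(int)
print(hsv[v-44:v+44:4,u-44:u+44:4,2])
snap("top","t2.png")
E
```

```text
clock: 54.65
eef_pos: [624.0, 224.4, 71.6]
eef_rot: [3.141, -0.0, 1.606]
wrist_force: [-4.2, -1.2, 4.3]
finger_gap: 54.8
finger_force: 40.0
clock: 55.85
eef_pos: [624.0, 224.4, 221.8]
eef_rot: [3.141, -0.0, 1.606]
wrist_force: [0.4, 0.1, -0.9]
finger_gap: 79.9
finger_force: 0.0
pos [623.7 224.2 220.5] rot [-1.7995e+02  1.0000e-02  9.2010e+01] q6 0.25 shift [ 0.02  0.04 14.89] turn 0.0 t 55.9
[[323. 198.]
 [324. 170.]
 [322. 225.]
 [295. 197.]
 [351. 199.]
 [323. 200.]]
[[120 121  91  51  51  57 148 152 151 170  71  69  65 144 169 167 166 125
   60  60  67 139]
 [121 122  91  54  56  60 155 160 168 169 158  97 121 169 169 169 167 124
   60  61  67 140]
 [131 127  90  52  53  61 149 152 165 170 162 161 169 169 169 169 167 121
   56  60  70 137]
 [121 122  90  53  53  54 151 130 132 117 106 104 104 105 114 135 166 120
   43  52  66 123]
 [121 121  93  52  53  56 150  76  70  91  68  74  68  76  97  57 111  96
   45  53  66 124]
 [121 121  93  53  53  56 147  81  68 103 139 157 154 138  94  70  78  78
   51  52  67 123]
 [121 121  94  54  55  57  83  87 138 144 143 143 141 141 139 124  7
[... 720 characters left out ...]
7 115 116 155 170 169 146 131
   57  55 101 122]
 [122 123 118  58  58  58 131 152 151 150 149 146 146 165 163 161 138  80
   55  54 106 132]
 [122 121 118  58  60  59 150 128 146 149 149 149 151 152 149 143 131  92
   62  61 114 139]
 [126 127 123  63  60  62 150 156 143 135 147 150 146 140 137 147 153  82
   63  62 119 138]
 [125 121 119  59  60  60 147 156 157 159 159 146 150 163 170 159 159  83
   62  62 115 139]
 [122 121 118  60  60  60 152 163 163 159 108  59  77 154 171 171 170  86
   62  60 126 139]
 [123 123 121  59  62  61 145 156 156 159  77  62  62 139 169 170 170  82
   65  61 129 139]
 [138 136 133  74 112 115 144 156 157 158 145  87 107 160 171 170 171 103
  116  76 130 139]]
```

```bash
python3 -c "
from cell import manip
print(manip.sign_off())"
```

```text
the job is handed in; nothing more can be done
None
```

The job is handed in: the jig is stacked in the order asked (spreader, cell, board, pressure plate, ring weight), each piece lowered to contact before release. It took about 56 s of the 131 s, the final wrist image shows the weight centred on the stem, and no move went near the multimeter, red bin or marker, though I did not re-measure their positions.

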